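# Release the push-and-turn transport lock of a bench shaker with a screwdriver

### The arm

A 6-joint arm with a two-finger parallel gripper is mounted at the origin on the work surface. World frame = base frame: x ahead of the robot, y to its left, z up, the work surface at z = 0. Lengths are in m, angles in rad, forces in N, time in s.
With the tool pointing down it reaches from about 0.425 to 0.95 m from the base axis. Payload 14.7 kg.
Tool frame: the origin (TCP) lies midway between the tips of the shut fingers; the grasp point (between the pads) lies 19 mm behind it; z points along the fingers, y is the direction in which the jaws open and shut (so a half turn about z gives the same grasp; the last joint's range is limited). The gripper opens to 85 mm and grips with 20 to 120 N. Pads are 22 mm wide; open, the fingers measure 114 mm over their backs; the gripper's body (76 mm by 85 mm) begins 54 mm behind the grasp point. The pads swing forward as they close: fully open they stand 13 mm farther back than shut.
Start: joints at [-1.236, 0.48, 1.596, -0, 1.065, -0.047], TCP at [0.242, -0.603, 0.231] pointing down, gripper open.
Joint ranges: [-2.75, 2.75], [-0.82, 2.05], [0.23, 2.67], [-1.56, 4.7], [0.09, 2.69], [-2.92, 2.92]. Speed limits (rad/s): [1.89, 1.89, 2.39, 3.01, 3.01, 3.01].

### API

Orientations are given as a 3x3 rotation matrix whose columns are the frame's x, y, z axes.
In Python, from rig import ctrl, optics, job, nets gives the robot as it stands. The module is installed in compiled form; this text tells all that it offers.
- The arm moves only by the tool arm_command, never from a script. Its argument "rows" is text: rows parted by semicolons, each of 7 numbers parted by spaces: the shift along the tool's x, y, z in cm, then the turn, a rotation vector about the tool's x, y, z in degrees, then the finger opening in cm, from 0 to 8.54. In form: tx ty tz ax ay az jaw; .... A call has 1 to 10 rows; each row is the pose to reach, as a shift and turn from the pose commanded when the call began, along the tool's axes at that moment; what a row does not reach only later rows make up. A row lasts 1/12 s, in which the tool goes at most 41.7 mm and 7.16 degrees, less where a joint would pass 70% of its speed; a pose out of reach is approached as far as the arm can. A call with a gripper value outside its range is refused whole. The fingers move at their own pace and stop on an object; the grip force is fixed at half the most. Time passes only in rows, so rows that repeat a pose let the fingers close. It gives the time, the measured TCP pose, the force and the opening at its end, in the units of the state.
- ctrl.state(): the state, without advancing time (a new reading comes with each control period).
- optics.get_image(name): name is "scene" or "top" or "wrist"; returns a dict with "color" (400x640x3 uint8, blue, green, red), "vertical_fov" (degrees; the focal length in pixels is half the picture's height over the tangent of half this angle, whatever the lens; pixels are square), "cx", "cy" (the principal point, pixels), "distortion" ([k1, k2, p1, p2, k3] as OpenCV has them; the pictures are not rectified), "xyz" and "attitude" of the camera in the world; the wrist camera has in their place "T_tool_cam" (4x4, takes a point from camera to tool coordinates, whose origin is the TCP and whose axes are the flange's). Camera axes: x right, y down, z forward; pixel columns grow to the right and rows downward; lengths in m; the calibration is good to about 2 mm. A picture is of the moment at which its call begins: read the wrist's pose just before it. There is no depth.
- job.hand_in(): hands the job in, once; it reports no verdict.
Trained networks look in a picture, given as the dict that the camera call returned (one of the last four; its "shot" number tells which), for a name from the list of things; names that differ only in an ending like _2 or _b are one class to them, and where a whole thing is asked for, a point or a joint stands for the part that bears it (a point fixed in the world has none). Each returns a list of dicts, best first, with "confidence" (0 to 1); they miss things now and then, are a little off and sometimes report something else, mostly with a low value. They report only what shows in the picture. A call takes as long as a camera call. They do not tell look-alikes from the thing itself.
- nets.search_frame(picture, target): "uv" ([column, row] in pixels, amid what is visible of it).
- nets.tip_of(picture, target): "uv" ([column, row] in pixels: a listed point, or the origin of a listed thing).
The state is a dict: "time": time; "qpos": joint angles; "joint_vel": joint speeds; "joint_torque": joint torques, N m; "tool_pos": TCP position; "eef_rot": TCP orientation; "force": force on the tool from outside, world axes, zero at the start; "ft_torque": the same for the moment, N m; "grip_width": opening from 0.0 (shut) to 1.0 (fully open).
Only numpy, scipy, OpenCV 4.12 (cv2) and the standard library are available. Lean on these libraries where they do the work, as an engineer would, in place of code of your own. Each camera call takes 0.05 s, during which the arm holds its last target.

### The job

The orbital shaker on this lab bench still has its transport lock on. Take the flat screwdriver from its stand and, holding it square to the sloping panel, put the blade in the slotted lock screw, push the screw in against its spring and turn it clockwise a quarter turn to its stop, then let it spring back out. Stand the screwdriver back in its stand and let go; do not force the screw, touch the shaker with the screwdriver only, and leave the tip box, bottle and jar where they are.

Things in the scene. Friction and masses are not known exactly. Their poses are not given: they have to be found in the camera images.
- shaker: White bench shaker, fixed, 230 mm deep (x), 200 wide (y). Origin: under its middle at bench level. Its -x side is the front: a panel sloping 35 deg from level, rising to +x, 107 mm deep, face centre at (-45,0,75) mm. Screw axis meets the panel at (-45,30,75). Behind the panel: housing and platform 136 mm high with two flasks up to 209 mm, all at x over 0. Flat display beside the screw.
- lock_panel (a point): Fixed point on the panel's face on the screw's axis. x points up the slope, z out of the panel (35 deg from vertical, leaning to the shaker's front). A fixed steel collar, 34 mm inner and 44 mm outer diameter, 12 mm high, stands round the screw; a pin on the screw's side lies in a gap of it. At the start the slot's +x is 45 deg anticlockwise of up-slope, after the turn 45 deg clockwise.
- lock_slot (a point): Centre of the slot's floor, on the screw's axis; moves with the screw. z out of the panel, x along the slot towards the pin (the slot is the same either way round). The screw is a dark steel boss, 30 mm in diameter, its top 6 mm above this point; the slot is 6 mm deep, 5 mm wide and open at both ends. Its floor is 8 mm above the panel when the screw is out.
- lock_press (a joint): How far the screw is pushed in, m: 0 out, 0.0065 hard bottom. Spring: 3 N to start, 8.4 N at 0.0045, 10.8 N at the bottom. The pin blocks turning (beyond 0.1 rad) until the screw is in by 0.0045 or more; part-way round the pin is under the collar and the screw stays in; within 0.1 rad of either end of the turn it springs out when let go.
- lock_turn (a joint): Turn of the screw, rad: 0 locked (start), 1.571 released; grows clockwise seen looking at the panel; hard stops at both ends, friction about 0.04 N m. The blade has about 0.17 rad of play in the slot.
- driver: Flat screwdriver, about 0.12 kg, standing blade down in its stand. Origin: on its axis at the underside of the round flange (34 mm wide, 6 mm thick) that rests on the stand. z up along the handle, which is 26 mm (x) by 18 mm (y) and ends at z = 81 mm; grasp across the 18 mm. A 7 mm shank and the blade reach to z = -70 mm. Blade: 12 mm wide along x, 3 mm thick along y, 14 mm long.
- driver_tip (a point): Middle of the blade's end edge, 70 mm below the driver's origin; axes as the driver's.
- stand_hole (a point): Centre of the mouth of the stand's hole, 80 mm above the bench; z up. The fixed grey stand is a block 70 x 70 mm, 80 mm high, on a foot 100 x 100 mm; the hole is 18 mm square, 74 mm deep. The driver stands in it, flange on the block's top, tip 70 mm below this point.
- tip_box: Loose white pipette-tip box, 75 x 110 mm, 58 mm high with its tips; origin at the centre of its underside. Leave alone.
- reagent: Loose glass reagent bottle, 72 mm in diameter, 150 mm high; origin at the centre of its underside. Leave alone.
- jar: Loose white jar, 80 mm in diameter, 100 mm high; origin at the centre of its underside. Leave alone.
Things that resemble listed ones, but are neither listed nor needed, are in the scene too. Of the things that look like the driver, the smaller one is meant. Leave any green look-alike of the part that bears stand_hole alone.

How it is judged:
On the way, in this order (a step that is already met when the one before it is completed fails the run):
1. the screwdriver, within 15 deg of the screw's axis, has pushed the lock screw in by more than 4 mm (value of joint lock_press above 0.004 m and contact force between driver and shaker above 2 N and angle between the z axis of driver and the z axis of lock_slot, either way round below 0.262 rad and value of joint lock_turn below 0.5 rad), for 0.1 s.
2. the screwdriver has turned the pushed-in screw past half of its quarter turn (value of joint lock_turn above 0.8 rad and contact force between driver and shaker above 0.5 N), for 0.05 s.
3. the screw has sprung out, released (value of joint lock_turn above 1.42 rad and value of joint lock_press below 0.0015 m), for 0.2 s.
At the end, for the whole second after the job is handed in: The lock screw is turned at least 1.42 rad and has sprung out to within 1.5 mm; the screwdriver stands at rest in its stand, tip within 12 mm of the hole's axis and at least 64 mm below its mouth, within 7 deg of upright (all of step 3 and z of driver_tip in the frame of stand_hole below -0.064 m and horizontal distance between driver_tip and stand_hole below 0.012 m and angle between driver's own z axis and vertical below 0.12 rad and linear speed of driver below 0.02 m/s); the robot touches nothing.
It fails at once if the fingers touch the shaker or its screw (contact force between the fingers and shaker above 2 N).
It fails at once if the screwdriver is forced against the shaker with over 40 N (contact force between driver and shaker above 40 N).
It fails at once if the tip box is moved over 30 mm (distance of tip_box from where it was at the start of the episode above 0.03 m).
It fails at once if the bottle is moved over 30 mm (distance of reagent from where it was at the start of the episode above 0.03 m).
It fails at once if the jar is moved over 30 mm (distance of jar from where it was at the start of the episode above 0.03 m).
It also fails if it takes over 69 s, if anything falls off the work surface, if the arm or the gripper's body presses on something with over 40 N, if the wrist force passes 120 N, or if a joint passes its speed limit or range.

## Working session

There is one attempt and no reset: what is moved stays moved. The work goes in short steps, Python scripts to look and compute and a tool call to move; the robot and the scene stay as the last step left them, time stands still between calls to the robot, and variables do not carry over. Pictures are saved under pics/ and viewed, and the job is handed in when it is done.

Besides the shell and the picture viewer there is one more tool, called by a JSON object that holds its "name" and its "arguments". arm_command: Moves the arm, as the interface text tells. Its arguments: {"type":"object","properties":{"rows":{"type":"string"}},"required":["rows"]}

```bash
mkdir -p pics
cat > h.py <<'E'
import numpy as np, cv2
from rig import ctrl, optics, job, nets
def K(im):
    h,w=im["color"].shape[:2]; f=h/2/np.tan(np.radians(im["vertical_fov"])/2)
    return np.array([[f,0,im["cx"]],[0,f,im["cy"]],[0,0,1.]])
def campose(im,st=None):
    if "xyz" in im:
        return np.array(im["attitude"]),np.array(im["xyz"])
    T=np.array(im["T_tool_cam"]); R=np.array(st["eef_rot"]); p=np.array(st["tool_pos"])
    return R@T[:3,:3], R@T[:3,3]+p
def ray(im,uv,st=None):
    R,c=campose(im,st)
    n=cv2.undistortPoints(np.array([[uv]],float),K(im),np.array(im["distortion"],float))[0,0]
    d=R@np.array([n[0],n[1],1.]); return c,d/np.linalg.norm(d)
def atz(im,uv,z,st=None):
    c,d=ray(im,uv,st); return c+d*(z-c[2])/d[2]
def proj(im,P,st=None):
    R,c=campose(im,st); P=np.atleast_2d(np.array(P,float))
    rv,_=cv2.Rodrigues(R.T)
    return cv2.projectPoints(P,rv,-R.T@c,K(im),np.array(im["distortion"],float))[0][:,0]
def tri(rays):
    A=np.zeros((3,3));b=np.zeros(3)
    for c,d in rays:
        M=np.eye(3)-np.outer(d,d);A+=M;b+=M@c
    x=np.linalg.solve(A,b)
    return x,[np.linalg.norm((np.eye(3)-np.outer(d,d))@(x-c)) for c,d in rays]
E
python3 - <<'E'
from h import *
np.set_printoptions(precision=4,suppress=True)
print(ctrl.state())
for n in ("scene","top","wrist"):
    im=optics.get_image(n); cv2.imwrite(f"pics/{n}0.png",im["color"])
    print(n,{k:v for k,v in im.items() if k!="color"})
    for t in ("shaker","lock_slot","lock_panel","driver","driver_tip","stand_hole","tip_box","reagent","jar"):
        for fn in ("search_frame","tip_of"):
            try: r=getattr(nets,fn)(im,t)
            except Exception as e: r=[];print(fn,t,e)
            print(t,fn,[(np.round(x["uv"],1).tolist(),round(x["confidence"],2)) for x in r])
print(ctrl.state()["time"])
E
```

```text
{'time': 0.0, 'qpos': array([-1.2356,  0.4808,  1.5969, -0.    ,  1.0651, -0.0466]), 'joint_vel': array([-0.    ,  0.0007,  0.0003, -0.0002,  0.0002, -0.0004]), 'joint_torque': array([  0.0042, -95.0644, -43.0194,   0.0001,   0.0119,   0.0002]), 'tool_pos': array([ 0.2421, -0.6028,  0.2307]), 'eef_rot': array([[ 0.928 ,  0.3726, -0.0004],
       [ 0.3726, -0.928 ,  0.0012],
       [ 0.    , -0.0012, -1.    ]]), 'force': array([ 0.1449, -0.2527, -0.0668]), 'ft_torque': array([ 0.0569, -0.0166,  0.0015]), 'grip_width': 1.0012110579725517}
scene {'vertical_fov': 43.24644134400657, 'cx': 317.8593839548891, 'cy': 190.46502566301885, 'distortion': array([-0.0615,  0.    ,  0.    ,  0.    ,  0.    ]), 'xyz': array([ 1.4886, -0.0575,  0.8331]), 'attitude': array([[ 0.0245,  0.6214, -0.7831],
       [ 0.9996, -0.0278,  0.0091],
       [-0.0161, -0.783 , -0.6218]]), 'shot': 1}
shaker search_frame [([322.1, 259.4], 0.95)]
shaker tip_of [([313.5, 263.5], 0.98)]
lock_slot search_frame []
lock_slot tip_of [([324.6, 216.8], 0.45)]
lock_panel search_frame [([322.9, 257.6], 0.97)]
lock_panel tip_of [
[... 2079 characters left out ...]
14466444446, 'cy': 193.9427975904371, 'distortion': array([0.0016, 0.    , 0.    , 0.    , 0.    ]), 'T_tool_cam': array([[-0.0002, -0.9547, -0.2976,  0.077 ],
       [ 1.    ,  0.0001, -0.0009, -0.0017],
       [ 0.0009, -0.2976,  0.9547, -0.1434],
       [ 0.    ,  0.    ,  0.    ,  1.    ]]), 'shot': 3}
shaker search_frame []
shaker tip_of []
lock_slot search_frame []
lock_slot tip_of []
lock_panel search_frame []
lock_panel tip_of []
driver search_frame []
driver tip_of []
driver_tip search_frame []
driver_tip tip_of []
stand_hole search_frame []
stand_hole tip_of []
tip_box search_frame []
tip_box tip_of []
reagent search_frame []
reagent tip_of []
jar search_frame []
jar tip_of []
2.85
```

View pics/scene0.png

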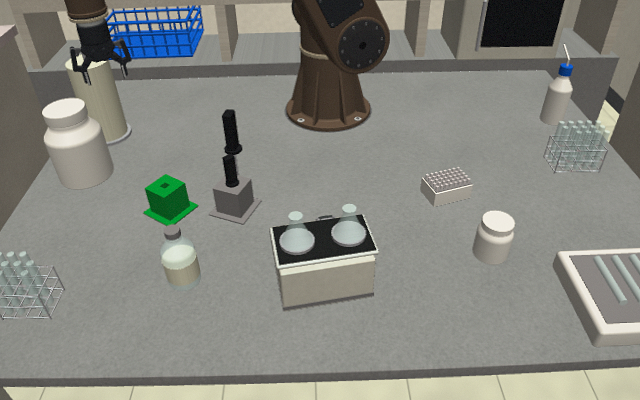

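View pics/top0.png

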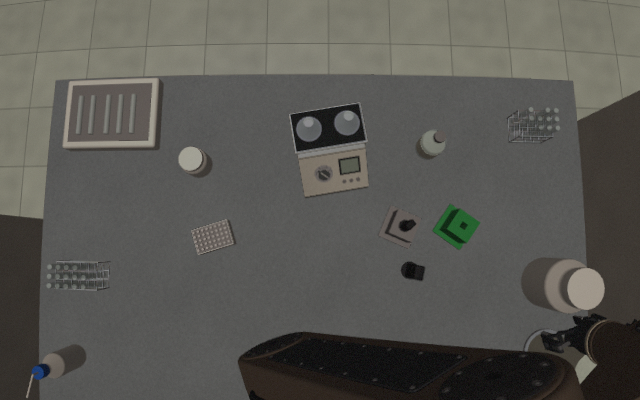

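Run:
```python
import cv2,numpy as np
a=cv2.imread('pics/top0.png');b=cv2.imread('pics/scene0.png')
c=cv2.resize(a[90:210,270:390],None,fx=5,fy=5,interpolation=cv2.INTER_CUBIC)
cv2.imwrite('pics/z1.png',c)
c=cv2.resize(a[190:290,360:490],None,fx=6,fy=6,interpolation=cv2.INTER_CUBIC); cv2.imwrite('pics/z2.png',c)
c=cv2.resize(b[95:235,140:280],None,fx=4,fy=4,interpolation=cv2.INTER_CUBIC); cv2.imwrite('pics/z3.png',c)
```

```text
(no output)
```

View pics/z1.png

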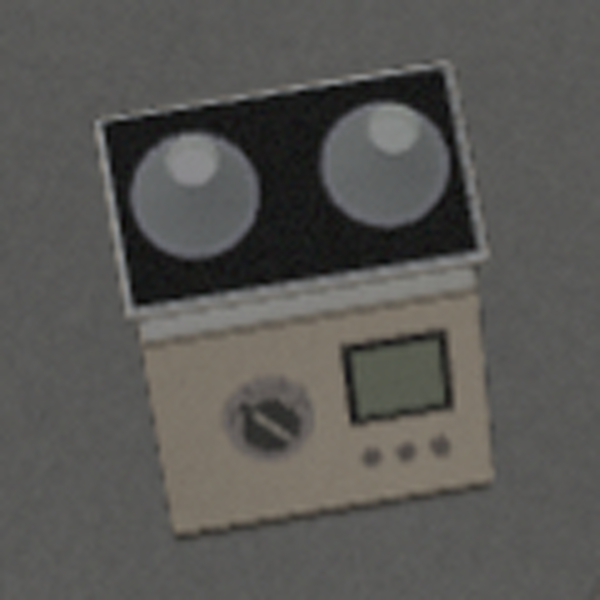

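View pics/z2.png

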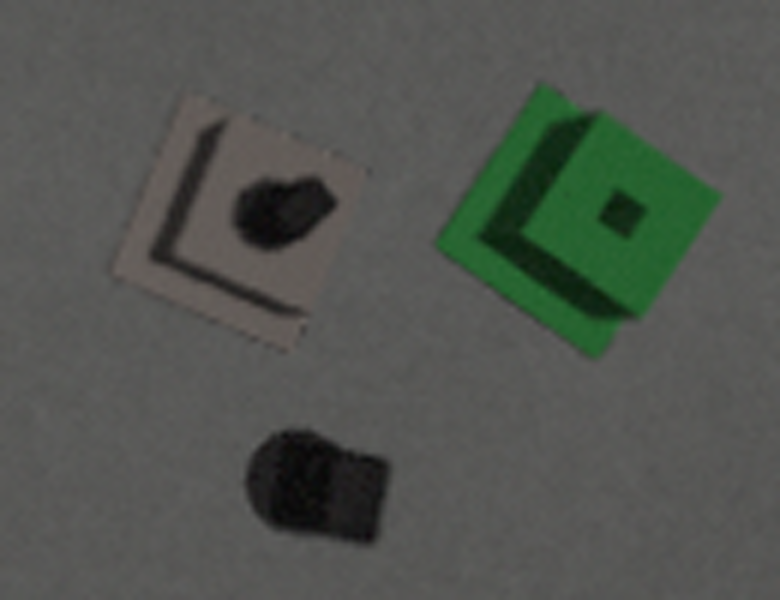

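View pics/z3.png

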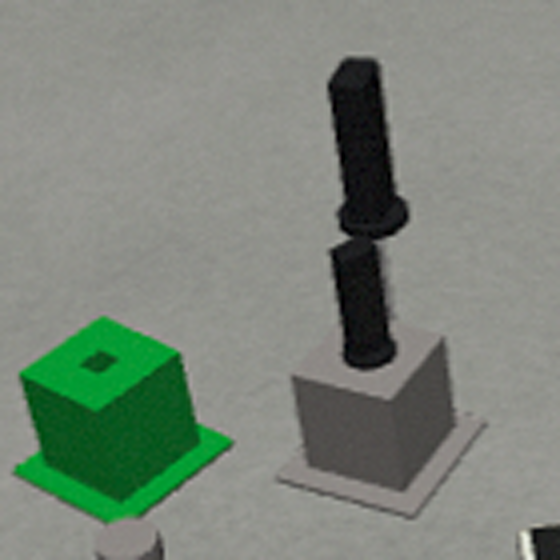

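```bash
cat > fit.py <<'E'
from h import *
from scipy.optimize import least_squares
np.set_printoptions(precision=4,suppress=True)
top={"color":np.zeros((400,640,3)),"vertical_fov":51.271243469580355,"cx":315.3524249886196,"cy":196.96608363555293,"distortion":[-.1121,0,0,0,0],"xyz":np.array([.4489,-.0123,1.2346]),"attitude":np.array([[.0025,-.9939,.1107],[-1,-.0022,.0028],[-.0026,-.1107,-.9939]])}
sc={"color":top["color"],"vertical_fov":43.24644134400657,"cx":317.8593839548891,"cy":190.46502566301885,"distortion":[-.0615,0,0,0,0],"xyz":np.array([1.4886,-.0575,.8331]),"attitude":np.array([[.0245,.6214,-.7831],[.9996,-.0278,.0091],[-.0161,-.783,-.6218]])}
def fit(obs,x0):
    def w(p,P):
        c,s=np.cos(p[2]),np.sin(p[2]); P=np.array(P)
        return np.array([p[0]+c*P[0]-s*P[1],p[1]+s*P[0]+c*P[1],P[2]])
    f=lambda p:np.concatenate([proj(im,w(p,P))[0]-np.array(uv) for im,P,uv in obs])
    r=least_squares(f,x0); return r.x,r.fun.reshape(-1,2),lambda P:w(r.x,P)
z1=lambda u,v:(270+(u-2)/5,90+(v-2)/5)
z2=lambda u,v:(360+(u-2.5)/6,190+(v-2.5)/6)
z3=lambda u,v:(140+(u-1.5)/4,95+(v-1.5)/4)
E
cat > m1.py <<'E'
from fit import *
S=[(top,(-.0888,.1,.0443),z1(172,536)),(top,(-.0888,-.1,.0443),z1(492,483)),(top,(-.0012,.1,.1057),z1(143,342)),(top,(-.0012,-.1,.1057),z1(478,292))]
p,r,w=fit(S,[.6,0,.1]);print("shaker",p,r.tolist())
print("screw",proj(top,w((-.045-.012*.574,.03,.075+.012*.819))), z1(268,420))
S+=[(sc,(.115,.1,0),(283,306)),(sc,(.115,-.1,0),(373,292))][:0]
print(proj(sc,[w((.115,.1,0)),w((.115,-.1,0))]))
T=[(top,(a,b,.08),z2(u,v)) for a,b,u,v in [(.035,.035,225,115),(.035,-.035,368,172),(-.035,.035,160,258),(-.035,-.035,306,318)]]
p,r,w=fit(T[:3],[.5,-.2,.1]);print("stand top",p,r.tolist())
T2=[(sc,(a,b,.08),z3(u,v)) for a,b,u,v in [(.035,.035,390,398),(.035,-.035,292,376),(-.035,.035,444,337)]]
p,r,w=fit(T2,p);print("stand sc",p,r.tolist())
p,r,w=fit(T[:3]+T2,p);print("stand both",p,r.tolist())
# big driver flange/top
print("small top tri",tri([ray(top,z2(310,198)),ray(sc,z3(357,247))]))
print("small flange tri",tri([ray(top,z2(268,215)),ray(sc,z3(368,350))]))
print("big top tri",tri([ray(top,z2(358,500)),ray(sc,z3(355,75))]))
print("big flange tri",tri([ray(top,z2(290,485)),ray(sc,z3(373,215))]))
E
python3 m1.py
```

```text
shaker [ 0.692  -0.0543  0.1579] [[-2.33375425670539, -2.311728598161068], [2.1207339832985213, -2.37036229581625], [-2.1110372706218072, 2.7015584161158017], [2.3474636304471233, 1.7374182274358247]]
screw [[323.9371 175.9655]] (323.2, 173.6)
[[372.6966 291.7606]
 [278.996  306.3973]]
stand top [ 0.4986 -0.2549 -0.4057] [[-0.17174707407934875, 0.11629923157505573], [-1.0020269703100553, 0.5024134528188711], [1.158011476935826, -0.6032152393948138]]
stand sc [ 0.5023 -0.2574 -0.4045] [[0.19839144291816524, 0.6961183895110992], [-0.5510517445679568, -0.1843369600133542], [0.3532610335327604, -0.6120159128396949]]
stand both [ 0.5    -0.2565 -0.405 ] [[0.3632705117638011, -0.3620572642260811], [-0.465748389784153, 0.0059469833755088075], [1.7160551067635197, -1.0809122011586396], [0.650372608736177, 0.08065718460818516], [-0.06339488961668849, -0.7876048138638225], [0.7807142131676414, -1.1762196169261472]]
small top tri (array([ 0.5022, -0.2562,  0.1605]), [np.float64(0.0016582759740542078), np.float64(0.0016582759740541976)])
small flange tri (array([ 0.4985, -0.2572,  0.0805]), [np.float64(0.0008964023690990576), np.float64(0.0008964023690991868)])
big top tri (array([ 0.376 , -0.2653,  0.2044]), [np.float64(0.00041737663129849065), np.float64(0.00041737663129857)])
big flange tri (array([ 0.3756, -0.2635,  0.0983]), [np.float64(0.0026919574147171773), np.float64(0.002691957414717139)])
```

```bash
cat > mv.py <<'E'
from h import *
from scipy.spatial.transform import Rotation as Ro
np.set_printoptions(precision=3,suppress=True)
def down(yaw,):
    c,s=np.cos(yaw),np.sin(yaw); return np.array([[c,s,0],[s,-c,0],[0,0,-1.]])
def rel(p,R,st=None,base=None):
    st=st or ctrl.state(); R0,p0=(np.array(st["eef_rot"]),np.array(st["tool_pos"])) if base is None else base
    t=R0.T@(np.array(p)-p0)*100; a=np.degrees(Ro.from_matrix(R0.T@R).as_rotvec())
    print("shift",t,"rot",a,"rows>=",np.linalg.norm(t)/4.17,np.linalg.norm(a)/7.16); return t,a
E
python3 - <<'E'
from mv import *
rel([.485,-.25,.32],down(-.405))
E
```

```text
shift [ 35.69  -23.728  -8.869] rot [-0.005  0.001 45.077] rows>= 10.495432072477708 6.295723641850828
```

{"name": "arm_command", "arguments": {"rows": "1 -0.7 -3.8 0 0 4 8.5;5 -3.3 -6 0 0 10 8.5;8.7 -5.8 -8.9 0 0 16 8.5;12.4 -8.2 -8.9 0 0 22 8.5;16 -10.6 -8.9 0 0 27 8.5;19.7 -13.1 -8.9 0 0 32 8.5;23.3 -15.5 -8.9 0 0 37 8.5;27 -18 -8.9 0 0 42 8.5;30.6 -20.3 -8.9 0 0 45 8.5;35.7 -23.7 -8.9 0 0 45 8.5"}}

```text
time: 3.68
tool_pos: [0.4563, -0.2913, 0.3205]
eef_rot: [[0.918, -0.396, 0.0], [-0.396, -0.918, -0.0], [0.001, 0.0, -1.0]]
force: [1.1, -0.6, 0.5]
grip_width: 0.996
```

{"name": "arm_command", "arguments": {"rows": "1.0 -0.7 0 0 0 0 8.5;1.0 -0.7 0 0 0 0 8.5"}}

```text
time: 3.85
tool_pos: [0.4698, -0.2887, 0.3205]
eef_rot: [[0.921, -0.389, 0.001], [-0.389, -0.921, -0.0], [0.001, -0.0, -1.0]]
force: [-0.1, 0.2, -0.1]
grip_width: 0.995
```

Run:
```python
from mv import *
import pickle
st=ctrl.state(); im=optics.get_image("wrist"); cv2.imwrite("pics/w1.png",im["color"]); pickle.dump((st,im),open("w1.pkl","wb"))
print(st["time"],st["tool_pos"],st["eef_rot"],st["qpos"])
for P in ([.5005,-.2565,.08],[.5005,-.2565,.161],[.376,-.265,.204]): print(proj(im,P,st))
```

```text
3.85 [ 0.47  -0.289  0.321] [[ 0.921 -0.389  0.001]
 [-0.389 -0.921 -0.   ]
 [ 0.001 -0.    -1.   ]] [-0.606  0.259  1.71   0.     1.172  1.364]
[[289.456 150.218]]
[[281.781 162.265]]
[[336.12  278.601]]
```

View pics/w1.png

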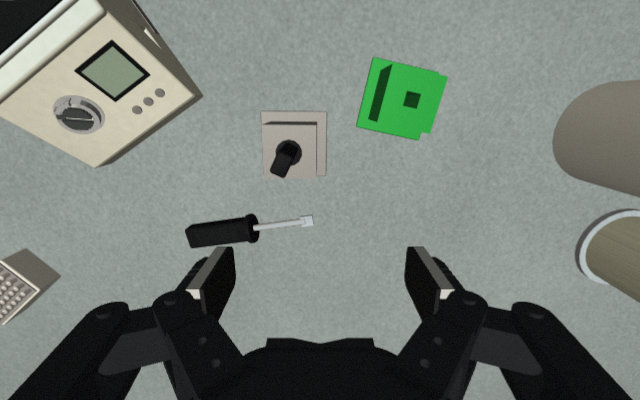

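Run:
```python
import cv2
a=cv2.imread('pics/w1.png')
c=cv2.resize(a[95:195,240:340],None,fx=6,fy=6,interpolation=cv2.INTER_CUBIC); c=cv2.convertScaleAbs(c,alpha=2.5,beta=20)
cv2.imwrite('pics/z4.png',c)
c=cv2.resize(a[30:180,0:210],None,fx=3.8,fy=3.8,interpolation=cv2.INTER_CUBIC)
cv2.imwrite('pics/z5.png',c)
```

```text
(no output)
```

View pics/z4.png

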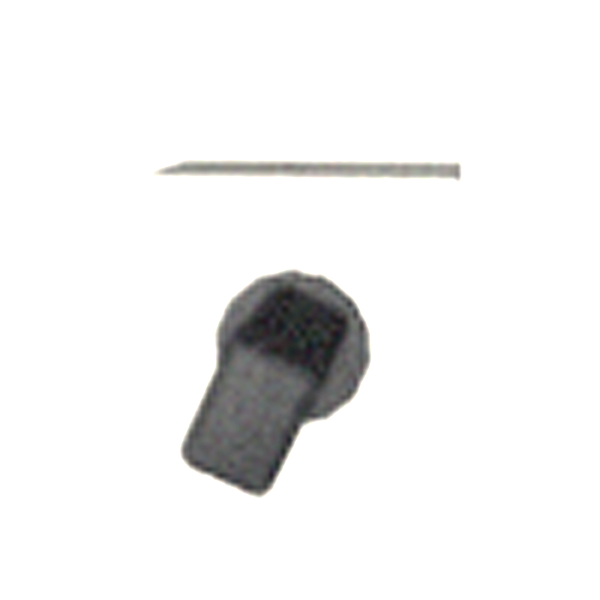

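View pics/z5.png

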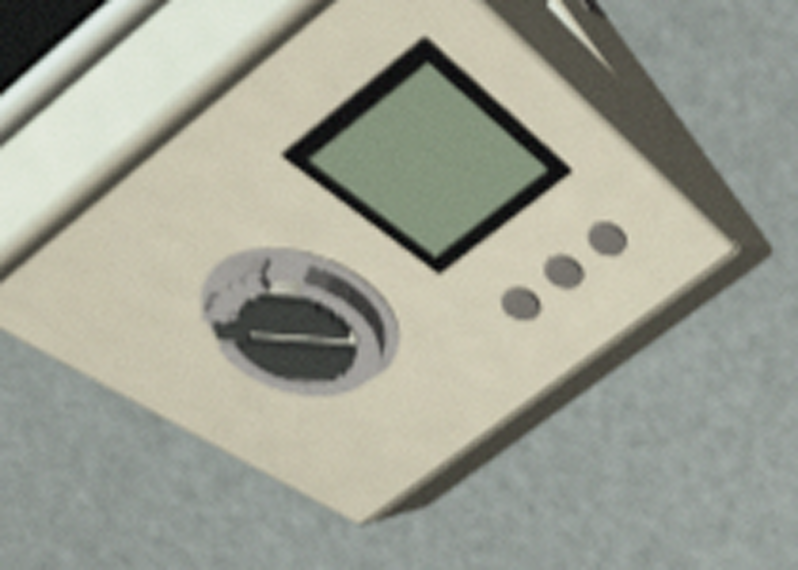

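Run:
```python
from mv import *
import pickle
st,im=pickle.load(open("w1.pkl","rb"))
f=lambda u,v:(240+(u-2.5)/6,95+(v-2.5)/6)
c=[atz(im,f(*q),.161,st) for q in [(238,346),(183,456),(262,495),(322,383)]]
for i in range(4):
    d=c[(i+1)%4]-c[i]; print(c[i],np.linalg.norm(d),np.degrees(np.arctan2(d[1],d[0])))
print("top centre",np.mean(c,0))
print("flange c",atz(im,f(294,345),.083,st))
g=lambda u,v:((u-1.4)/3.8,30+(v-1.4)/3.8)
print("slot mid",atz(im,g(300,338),.0816+.006*.8,st))
# top cam
from fit import top,z1
print("slot mid top",atz(top,z1(272,421),.0865))
print("tri",tri([ray(top,z1(272,421)),ray(im,g(300,338),st)]))
# panel edges for yaw: front edge z=.0443
a=atz(im,g(362,520),.044,st);b=atz(im,g(738,250),.044,st); print(a,b,np.linalg.norm(a-b),np.degrees(np.arctan2(*(a-b)[:2][::-1])))
```

```text
[ 0.511 -0.259  0.161] 0.02199952396258264 128.74232242119288
[ 0.497 -0.241  0.161] 0.01531715179621101 -140.2730163238057
[ 0.485 -0.251  0.161] 0.02286638128753104 -52.05429866550873
[ 0.5   -0.269  0.161] 0.0156734397550682 42.86892142427212
top centre [ 0.498 -0.255  0.161]
flange c [ 0.499 -0.255  0.083]
slot mid [ 0.639 -0.032  0.086]
slot mid top [ 0.6419 -0.033   0.0865]
tri (array([ 0.6403, -0.0328,  0.0873]), [np.float64(0.0014051981878415148), np.float64(0.0014051981878417375)])
[0.5853 0.0194 0.044 ] [ 0.6147 -0.1626  0.044 ] 0.1843631614973379 99.18245468543171
```

Run:
```python
from mv import *
rel([.4995,-.2555,.108],down(np.radians(-51.5)))
```

```text
shift [ 1.508 -4.386 21.231] rot [ 0.011 -0.021 28.543] rows>= 5.211451858525309 3.9864515217617087
```

{"name": "arm_command", "arguments": {"rows": "0.8 -2.2 2 0 0 7 8.5;1.5 -4.4 4 0 0 14 8.5;1.5 -4.4 7 0 0 21 8.5;1.5 -4.4 9 0 0 28.5 8.5;1.5 -4.4 11 0 0 28.5 8.5;1.5 -4.4 11 0 0 28.5 8.5"}}

```text
time: 4.4
tool_pos: [0.4959, -0.2562, 0.2068]
eef_rot: [[0.62, -0.785, -0.005], [-0.785, -0.62, 0.003], [-0.005, 0.002, -1.0]]
force: [-1.5, 1.2, -0.4]
grip_width: 0.997
```

Run:
```python
from mv import *
rel([.4995,-.2555,.108],down(np.radians(-51.5)))
print(ctrl.state()["qpos"])
st=ctrl.state(); im=optics.get_image("wrist"); cv2.imwrite("pics/w2.png",im["color"])
```

```text
shift [ 0.219 -0.343  9.878] rot [ 0.134  0.294 -0.216] rows>= 2.370814145905919 0.054293189576918276
[-0.531  0.383  1.831 -0.     0.933  1.943]
```

View pics/w2.png

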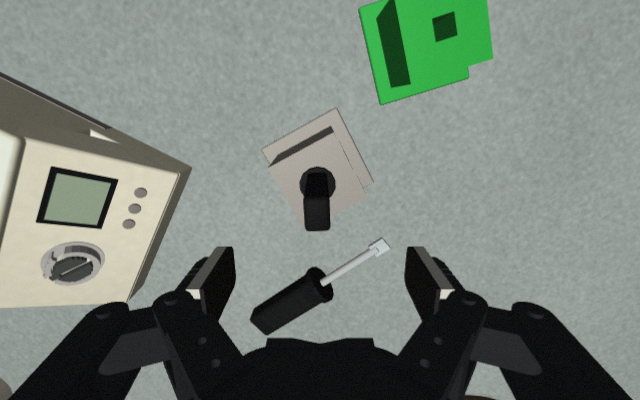

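{"name": "arm_command", "arguments": {"rows": "0.1 -0.2 3 0 0 0 8.5;0.1 -0.2 6 0 0 0 8.5;0.1 -0.2 8.5 0 0 0 8.5;0.1 -0.2 9.9 0 0 0 8.5;0.1 -0.2 9.9 0 0 0 8.5"}}

```text
time: 4.87
tool_pos: [0.4996, -0.256, 0.1099]
eef_rot: [[0.621, -0.784, -0.002], [-0.784, -0.621, 0.001], [-0.003, 0.001, -1.0]]
force: [-0.4, -0.4, -0.0]
grip_width: 0.997
```

Run:
```python
from mv import *
rel([.4995,-.2555,.108],down(np.radians(-51.5)))
st=ctrl.state(); im=optics.get_image("wrist"); cv2.imwrite("pics/w3.png",im["color"])
```

```text
shift [-0.043 -0.025  0.194] rot [ 0.065  0.145 -0.104] rows>= 0.04806597044351153 0.026461866903103187
```

View pics/w3.png

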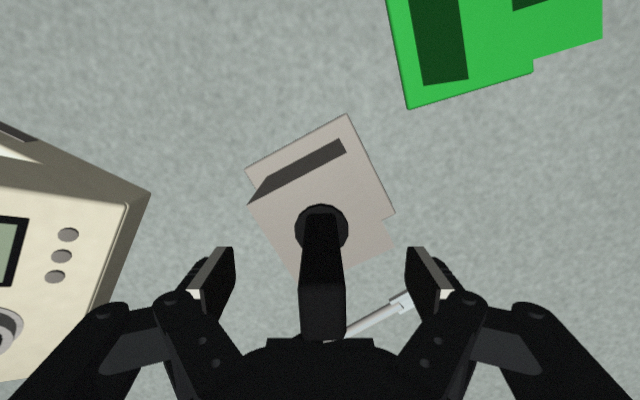

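{"name": "arm_command", "arguments": {"rows": "0 0 0.1 0 0 0 6;0 0 0.1 0 0 0 3;0 0 0.1 0 0 0 1;0 0 0.1 0 0 0 1;0 0 0.1 0 0 0 1;0 0 0.1 0 0 0 1;0 0 0.1 0 0 0 1;0 0 0.1 0 0 0 1"}}

```text
time: 5.58
tool_pos: [0.501, -0.2557, 0.1107]
eef_rot: [[0.621, -0.784, 0.0], [-0.784, -0.621, -0.0], [0.001, -0.0, -1.0]]
force: [-1.1, 0.3, 7.6]
grip_width: 0.201
```

Run:
```python
from mv import *
st=ctrl.state(); im=optics.get_image("wrist"); cv2.imwrite("pics/w4.png",im["color"])
print(st["grip_width"]*85,st["force"],st["tool_pos"])
```

```text
17.056345676532235 [-1.072  0.288  7.59 ] [ 0.501 -0.256  0.111]
```

View pics/w4.png

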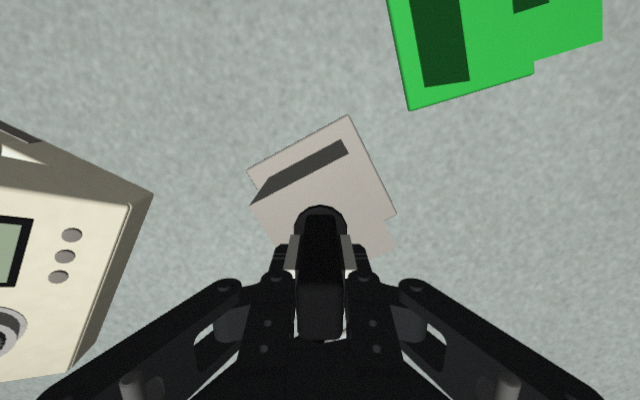

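{"name": "arm_command", "arguments": {"rows": "0 0 -1 0 0 0 1;0 0 -3 0 0 0 1;0 0 -6 0 0 0 1;0 0 -9 0 0 0 1;0 0 -11 0 0 0 1;0 0 -11 0 0 0 1"}}

```text
time: 6.13
tool_pos: [0.5027, -0.2566, 0.2251]
eef_rot: [[0.621, -0.784, 0.006], [-0.784, -0.621, -0.003], [0.006, -0.002, -1.0]]
force: [1.1, -0.3, -1.2]
grip_width: 0.202
```

```bash
cat > tgt.py <<'E'
from mv import *
psi=np.radians(9.1); t=np.radians(35)
n=np.array([-np.sin(t)*np.cos(psi),-np.sin(t)*np.sin(psi),np.cos(t)])
u=np.array([np.cos(t)*np.cos(psi),np.cos(t)*np.sin(psi),np.sin(t)]); yp=np.cross(n,u)
def Rt(turn):  # turn: 0 locked .. deg clockwise
    a=np.radians(45-turn); x=np.cos(a)*u+np.sin(a)*yp; z=-n; return np.stack([x,np.cross(z,x),z],1)
F=np.array([.6434,-.0323,.0816])
E
python3 - <<'E'
from tgt import *
import pickle
st=ctrl.state(); im=optics.get_image("wrist"); cv2.imwrite("pics/w5.png",im["color"]); pickle.dump((st,im),open("w5.pkl","wb"))
print(st["force"],st["tool_pos"],st["grip_width"]*85,st["time"])
p=np.array(st["tool_pos"]);R=np.array(st["eef_rot"])
print(proj(im,p+R@[0,0,.1007],st),proj(im,p+R@[0,0,.031],st))
rel(F+n*.145,Rt(0),st)
c=cv2.resize(im["color"][100:300,220:420],None,fx=3,fy=3,interpolation=cv2.INTER_CUBIC);cv2.imwrite("pics/w5z.png",c)
E
```

```text
[ 1.137 -0.259 -1.169] [ 0.503 -0.257  0.225] 17.203647825772578 6.1333
[[321.357 192.187]] [[321.927 223.993]]
shift [-12.926 -17.697   2.44 ] rot [   5.726   39.595 -101.982] rows>= 5.287750299317661 15.300118354738311
```

View pics/w5z.png

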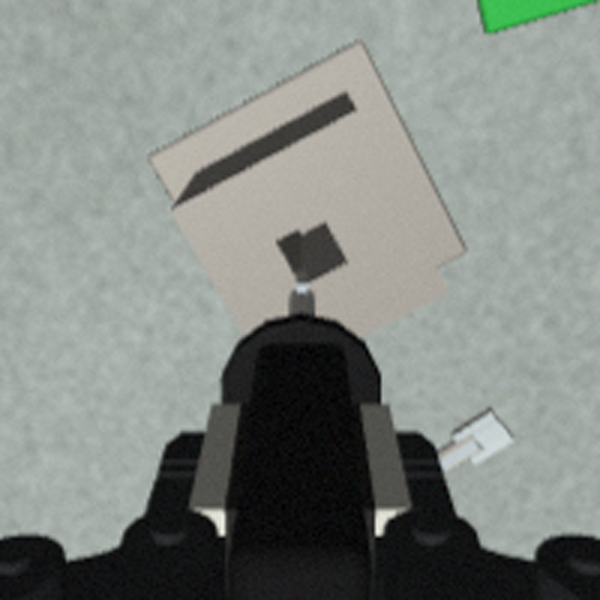

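{"name": "arm_command", "arguments": {"rows": "-0.8 -1.1 0 0.4 2.6 -6.6 1;-1.6 -2.3 0 0.7 5.1 -13.3 1;-2.5 -3.4 0 1.1 7.7 -19.9 1;-3.4 -4.6 0 1.5 10.3 -26.5 1;-4.2 -5.7 0 1.9 12.9 -33.2 1;-5 -6.9 0.2 2.2 15.4 -39.8 1;-5.9 -8 0.4 2.6 18 -46.4 1;-6.7 -9.2 0.6 3 20.6 -53 1;-7.6 -10.3 0.9 3.3 23.1 -59.6 1;-8.4 -11.5 1.2 3.7 25.7 -66.3 1"}}

```text
time: 7.02
tool_pos: [0.5371, -0.1189, 0.2076]
eef_rot: [[0.887, 0.224, 0.403], [0.275, -0.959, -0.071], [0.371, 0.174, -0.912]]
force: [0.7, 1.1, -1.8]
grip_width: 0.201
```

Run:
```python
from tgt import *
st=ctrl.state()
print(st["force"],st["tool_pos"],st["qpos"],st["time"])
rel(F+n*.145,Rt(0),st)
```

```text
[ 0.738  1.066 -1.766] [ 0.537 -0.119  0.208] [-0.31   0.213  2.203  0.181  0.312  0.836] 7.0167
shift [ 3.892 -6.623  1.112] rot [  1.607  14.404 -36.396] rows>= 1.861361477022357 5.47143700525316
```

```bash
cat > fk.py <<'E'
from tgt import *
from scipy.optimize import least_squares
D=[([-1.2356,.4808,1.5969,0,1.0651,-.0466],[.2421,-.6028,.2307]),([-.606,.259,1.71,0,1.172,1.364],[.47,-.289,.3205]),([-.531,.383,1.831,0,.933,1.943],[.4959,-.2562,.2068]),([-.31,.213,2.203,.181,.312,.836],[.537,-.119,.2076])]
Rcur=np.array([[.887,.224,.403],[.275,-.959,-.071],[.371,.174,-.912]])
Ry=lambda a:Ro.from_rotvec([0,a,0]).as_matrix(); Rz=lambda a:Ro.from_rotvec([0,0,a]).as_matrix()
def fk(k,q,s4=1):
    a1,d1,a2,a3,b,L=k
    R=Rz(q[0]);p=R@[a1,0,d1]
    R=R@Ry(q[1]);p=p+R@[0,0,a2]
    R=R@Ry(q[2]);p=p+R@[b,0,a3]
    R=R@Rz(s4*q[3])@Ry(q[4]);p=p+R@[0,0,L]
    return p,R@Rz(s4*q[5])@Rz(np.pi/2*1)
def solve(s4):
    f=lambda k:np.concatenate([fk(k,q,s4)[0]-p for q,p in D]+[0.02*(np.array(k)-[0,.3,.4,.4,0,.25])*.01])
    return least_squares(f,[0,.3,.4,.4,0,.25])
if __name__=="__main__":
    for s4 in(1,-1):
        r=solve(s4);print(s4,r.x,r.fun*1000)
        for q,_ in (D[0],D[-1]): print(fk(r.x,q,s4)[1])
    print(Rcur)
E
python3 fk.py
```

```text
1 [-0.034  0.392  0.631  0.485  0.062  0.433] [-27.691 -12.713  -2.011 -16.791 -25.065   3.182 -20.888 -22.756  -3.135
  -5.137 -26.253   1.964  -0.007   0.018   0.046   0.017   0.012   0.037]
[[ 0.928  0.373 -0.   ]
 [ 0.373 -0.928  0.001]
 [ 0.    -0.001 -1.   ]]
[[ 0.887  0.224  0.403]
 [ 0.275 -0.959 -0.071]
 [ 0.371  0.174 -0.912]]
-1 [ 0.08   0.152  0.515  0.353 -0.032  0.23 ] [-30.915  -3.458   4.97  -18.128 -24.139  -7.597  -1.94  -33.883   7.202
 -26.353 -57.907  -4.575   0.016  -0.03    0.023  -0.009  -0.006  -0.004]
[[ 0.959  0.285 -0.   ]
 [ 0.285 -0.959  0.001]
 [-0.    -0.001 -1.   ]]
[[-0.562  0.74   0.369]
 [ 0.739  0.65  -0.176]
 [-0.371  0.174 -0.912]]
[[ 0.887  0.224  0.403]
 [ 0.275 -0.959 -0.071]
 [ 0.371  0.174 -0.912]]
```

```bash
cat > fk2.py <<'E'
from fk import *
def fk2(k,q):
    a1,c,d1,a2,a3,b,L=k
    R=Rz(q[0]);p=R@[a1,c,d1]
    R=R@Ry(q[1]);p=p+R@[0,0,a2]
    R=R@Ry(q[2]);p=p+R@[b,0,a3]
    R=R@Rz(q[3])@Ry(q[4]);p=p+R@[0,0,L]
    return p,R@Rz(q[5])@Rz(np.pi/2)
f=lambda k:np.concatenate([fk2(k,q)[0]-p for q,p in D])
r=least_squares(f,[0,.02,.3,.4,.4,0,.25]);k=r.x
def ik(p,R,q0):
    def g(q):
        P,Q=fk2(k,q); return np.concatenate([(P-p)*5,(Q-R).ravel()])
    s=least_squares(g,q0,bounds=([-2.75,-.82,.23,-1.56,.09,-2.92],[2.75,2.05,2.67,4.7,2.69,2.92]));return s.x,np.abs(s.fun).max()
if __name__=="__main__":
    print(k,r.fun*1000)
    q=np.array(D[-1][0])
    for turn in (0,45,90,105):
      for h in (.145,.1):
        for q0 in (q,[-.3,.2,2.2,2.5,.5,-1.5],[-.3,.2,2.2,-1.,.3,1.5]):
          print(turn,h,*ik(F+n*h,Rt(turn),q0), "flip",*ik(F+n*h,Rt(turn+180),q0))
E
python3 fk2.py
```

```text
[0.    0.03  0.32  0.597 0.446 0.034 0.372] [-0.178 -0.03   0.074 -0.015 -0.004 -0.037  0.041 -0.077 -0.048  0.04
  0.234  0.011]
0 0.145 [-0.306  0.246  2.324  1.526  0.26  -1.129] 1.3118950370483162e-11 flip [-0.306  0.246  2.324  1.526  0.26   2.012] 1.4000467452035537e-11
0 0.145 [-0.306  0.246  2.324  1.526  0.26  -1.129] 1.6605744557196545e-12 flip [-0.306  0.246  2.324  1.526  0.26   2.012] 6.661338147750939e-15
0 0.145 [-0.306  0.246  2.324  1.526  0.26  -1.129] 1.5061663027893246e-09 flip [-0.306  0.246  2.324  1.526  0.26   2.012] 1.4150625116116089e-11
0 0.1 [-0.276  0.354  2.309  1.906  0.259 -1.495] 1.5265566588595902e-15 flip [-0.276  0.354  2.309  1.906  0.259  1.646] 1.1050188541972261e-13
0 0.1 [-0.276  0.354  2.309  1.906  0.259 -1.495] 1.7408297026122455e-12 flip [-0.276  0.354  2.309  1.906  0.259  1.646] 5.551115123125783e-16
0 0.1 [-0.276  0.354  2.309  1.906  0.259 -1.495] 5.517288015344235e-12 flip [-0.276  0.354  2.309  1.906  0.259  1.646] 2.7755575615628914e-15
45 0.145 [-0.306  0.246  2.324  1.526  0.26  -0.344] 1.1102230246251565e-15 flip [-0.264  0.227  
[... 1818 characters left out ...]
 1.526  0.26   0.703] 7.782663402622347e-11 flip [-0.306  0.246  2.324  1.526  0.26  -2.438] 1.3877787807814457e-15
105 0.145 [-0.306  0.246  2.324  1.526  0.26   0.703] 1.1102230246251565e-15 flip [-0.306  0.246  2.324  1.526  0.26  -2.438] 8.174907625835282e-10
105 0.1 [-0.276  0.354  2.309  1.906  0.259  0.337] 1.5258627694691995e-13 flip [-0.276  0.354  2.309  1.906  0.259 -2.804] 1.1441958491786863e-11
105 0.1 [-0.276  0.354  2.309  1.906  0.259  0.337] 2.724487302430134e-12 flip [-0.276  0.354  2.309  1.906  0.259 -2.804] 9.929046473899916e-10
105 0.1 [-0.276  0.354  2.309  1.906  0.259  0.337] 3.906944212594965e-13 flip [-0.276  0.354  2.309  1.906  0.259 -2.804] 8.326672684688674e-14
```

Run:
```python
from fk2 import *
st=ctrl.state(); q=np.array(st["qpos"]); p0=np.array(st["tool_pos"]);R0=np.array(st["eef_rot"])
rv=Ro.from_matrix(R0.T@Rt(0)).as_rotvec()
for a in np.linspace(0,1,11):
    q,e=ik(p0+a*(F+n*.145-p0),R0@Ro.from_rotvec(a*rv).as_matrix(),q); print(q,e)
```

```text
[-0.31   0.213  2.203  0.18   0.312  0.837] 1.5415446696920299e-13
[-0.306  0.212  2.22   0.254  0.28   0.705] 1.9866747136276786e-12
[-0.303  0.212  2.235  0.35   0.252  0.551] 8.540390616929017e-12
[-0.3    0.213  2.25   0.472  0.228  0.369] 3.135269821541442e-11
[-0.299  0.215  2.264  0.622  0.21   0.159] 2.848950242384518e-10
[-0.298  0.218  2.277  0.795  0.2   -0.076] 2.8121505124545365e-09
[-0.299  0.222  2.289  0.979  0.198 -0.322] 1.6653345369377348e-15
[-0.3    0.227  2.3    1.154  0.204 -0.561] 1.457167719820518e-15
[-0.301  0.232  2.309  1.307  0.218 -0.778] 1.6653345369377348e-15
[-0.304  0.239  2.317  1.431  0.237 -0.968] 1.1102230246251565e-15
[-0.306  0.246  2.324  1.526  0.26  -1.129] 1.8622065001139276e-09
```

{"name": "arm_command", "arguments": {"rows": "0.4 -0.7 0.1 0.16 1.4 -3.6 1;0.8 -1.3 0.2 0.3 2.9 -7.3 1;1.2 -2 0.3 0.5 4.3 -10.9 1;1.6 -2.6 0.4 0.6 5.8 -14.6 1;1.9 -3.3 0.5 0.8 7.2 -18.2 1;2.3 -4 0.6 1 8.6 -21.8 1;2.7 -4.6 0.7 1.1 10.1 -25.5 1;3.1 -5.3 0.9 1.3 11.5 -29.1 1;3.5 -6 1 1.4 13 -32.8 1;3.9 -6.6 1.1 1.6 14.4 -36.4 1"}}

```text
time: 7.85
tool_pos: [0.5586, -0.0531, 0.2008]
eef_rot: [[0.544, 0.637, 0.547], [0.731, -0.68, 0.065], [0.413, 0.365, -0.835]]
force: [-1.2, 0.7, -1.0]
grip_width: 0.207
```

Run:
```python
from tgt import *
st=ctrl.state()
print(st["force"],st["tool_pos"],st["qpos"],st["time"])
rel(F+n*.145,Rt(0),st)
```

```text
[-1.219  0.671 -0.966] [ 0.559 -0.053  0.201] [-0.297  0.237  2.31   1.35   0.23  -0.849] 7.85
shift [ 0.689 -0.365  0.236] rot [-0.116  2.061 -5.503] rows>= 0.19530727839975648 0.8208675720776522
```

{"name": "arm_command", "arguments": {"rows": "0.4 -0.2 0.1 0 1 -2.7 1;0.6 -0.3 0.2 -0.1 2 -5 1;0.6 -0.3 0.2 -0.1 2 -5 1;0.6 -0.3 0.2 -0.1 2 -5 1"}}

```text
time: 8.18
tool_pos: [0.561, -0.047, 0.2006]
eef_rot: [[0.47, 0.678, 0.565], [0.782, -0.617, 0.089], [0.409, 0.4, -0.82]]
force: [-0.6, 1.0, -1.5]
grip_width: 0.201
```

Run:
```python
from tgt import *
import pickle
st=ctrl.state(); im=optics.get_image("wrist"); cv2.imwrite("pics/w6.png",im["color"]); pickle.dump((st,im),open("w6.pkl","wb"))
print(st["force"],st["tool_pos"],st["qpos"],st["grip_width"]*85,st["time"])
rel(F+n*.145,Rt(0),st)
p=np.array(st["tool_pos"]);R=np.array(st["eef_rot"])
print("tip",proj(im,p+R@[0,0,.1007],st),"slot floor",proj(im,F,st),"boss top",proj(im,F+.006*n,st))
c=cv2.resize(im["color"][100:300,220:420],None,fx=3,fy=3,interpolation=cv2.INTER_CUBIC);cv2.imwrite("pics/w6z.png",c)
```

```text
[-0.607  1.037 -1.513] [ 0.561 -0.047  0.201] [-0.309  0.245  2.323  1.508  0.26  -1.1  ] 17.066163304364334 8.1833
shift [ 0.122 -0.084  0.05 ] rot [-0.025  0.134 -0.755] rows>= 0.03754167817225074 0.10718946514612365
tip [[320.648 196.263]] slot floor [[319.756 181.323]] boss top [[319.753 182.884]]
```

View pics/w6z.png

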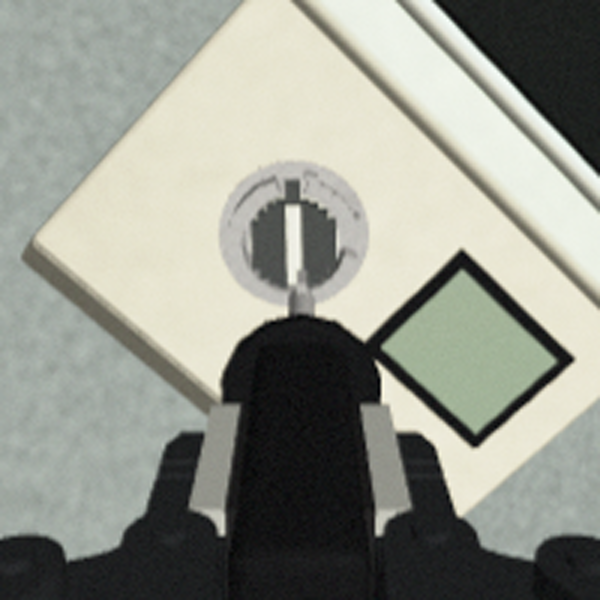

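Run:
```python
import cv2
a=cv2.imread('pics/w6.png'); b=cv2.imread('pics/w5.png')
c=cv2.resize(a[145:215,280:360],None,fx=9,fy=9,interpolation=cv2.INTER_NEAREST);cv2.imwrite('pics/w6y.png',c)
c=cv2.resize(b[165:215,290:350],None,fx=9,fy=9,interpolation=cv2.INTER_NEAREST);cv2.imwrite('pics/w5y.png',c)
```

```text
(no output)
```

View pics/w6y.png

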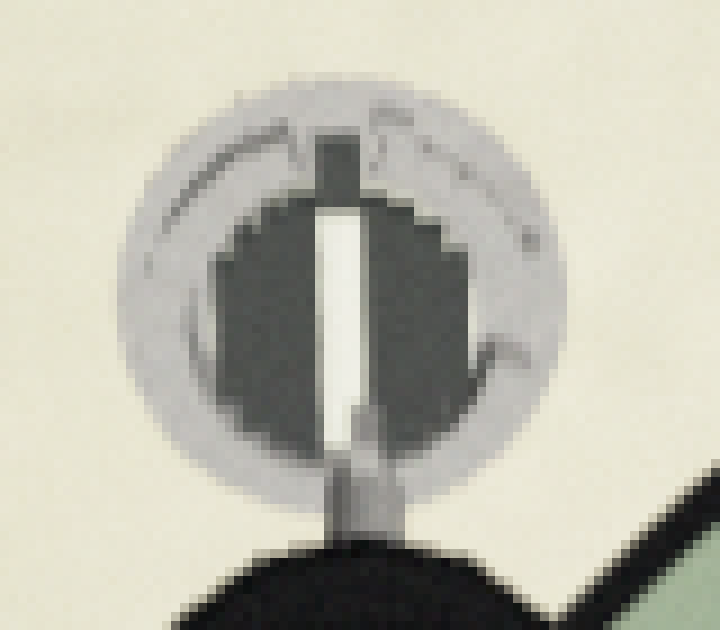

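View pics/w5y.png

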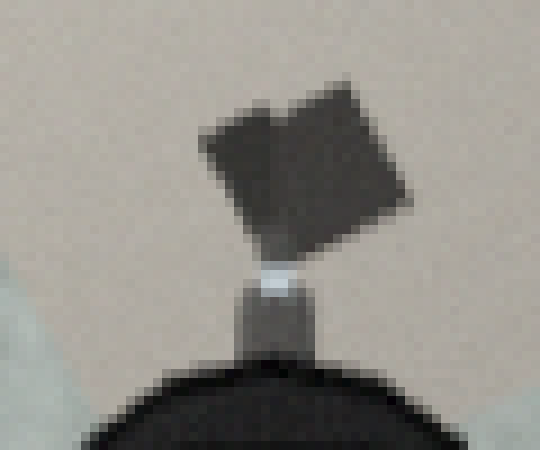

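Run:
```python
from tgt import *
import pickle
np.set_printoptions(precision=5,suppress=True)
for f in("w1","w5","w6"):
    st,im=pickle.load(open(f+".pkl","rb")); R=np.array(st["eef_rot"])
    print(im["T_tool_cam"],im["cx"],im["cy"],im["vertical_fov"],st["tool_pos"]); print(np.abs(R@R.T-np.eye(3)).max(),np.linalg.det(R))
    I={k:v for k,v in im.items() if k!="T_tool_cam"}; T=np.array(im["T_tool_cam"]); I["attitude"]=T[:3,:3];I["xyz"]=T[:3,3]
    print(proj(I,[[0,0,.1007],[.006,0,.1007]]), proj(im,st["tool_pos"]+R@[0,0,.1007],st))
```

```text
[[-0.00016 -0.95449 -0.29823  0.07556]
 [ 1.       0.00005 -0.00072 -0.00186]
 [ 0.0007  -0.29823  0.95449 -0.14335]
 [ 0.       0.       0.       1.     ]] 319.64214466444446 193.9427975904371 68.4313134000597 [ 0.4698  -0.28873  0.32051]
1.1102230246251565e-16 0.9999999999999998
[[321.99077 193.17783]
 [322.00619 186.53287]] [[321.99077 193.17783]]
[[-0.00017 -0.95442 -0.29848  0.07473]
 [ 1.      -0.00007 -0.00035 -0.0014 ]
 [ 0.00031 -0.29848  0.95442 -0.14336]
 [ 0.       0.       0.       1.     ]] 319.64214466444446 193.9427975904371 68.4313134000597 [ 0.50269 -0.25658  0.22512]
1.1102230246251565e-16 1.0
[[321.35653 192.18731]
 [321.36748 185.52949]] [[321.35653 192.18731]]
[[-0.00066 -0.95478 -0.29731  0.07796]
 [ 1.      -0.00046 -0.00075 -0.00068]
 [ 0.00058 -0.29731  0.95478 -0.14289]
 [ 0.       0.       0.       1.     ]] 319.64214466444446 193.9427975904371 68.4313134000597 [ 0.561   -0.04697  0.20062]
3.3306690738754696e-16 0.9999999999999997
[[320.64802 196.26289]
 [320.65049 189.64497]] [[320.64802 196.26289]]
```

Run:
```python
from tgt import *
import pickle
st,im=pickle.load(open("w6.pkl","rb"))
I={k:v for k,v in im.items() if k!="T_tool_cam"}; T=np.array(im["T_tool_cam"]); I["attitude"]=T[:3,:3];I["xyz"]=T[:3,3]
a=atz(I,(321.05,189.8),.1007)*1000; b=atz(I,(318.0,181.7),.139)*1000; s=atz(I,(318.1,181.7),.145)*1000
print(a,b,s, b-a+[6,0,0])
# slot direction in image: top (318.0+.., 207/9+145) bottom
q1=atz(I,(280+343/9,145+215/9),.145)*1000;q2=atz(I,(280+340/9,145+440/9),.145)*1000
# edges: left edge top 316, bottom 320 ; 
print(q1-q2,np.degrees(np.arctan2((q1-q2)[1],(q1-q2)[0])))
print(proj(I,[[.005,0,.1],[.005,0,.03]]))
```

```text
[  5.86    0.345 100.7  ] [  2.895  -2.522 139.   ] [  1.297  -2.46  145.   ] [ 3.035 -2.868 38.3  ]
[26.148  0.399  0.   ] 0.8752792284751291
[[320.652 190.987]
 [320.949 222.704]]
```

{"name": "arm_command", "arguments": {"rows": "0.1 -0.1 0.8 0 0 -0.3 1;0.2 -0.2 1.6 0 0 -0.5 1;0.3 -0.29 2.4 0 0.1 -0.6 1;0.3 -0.29 3 0 0.1 -0.6 1;0.3 -0.29 3 0 0.1 -0.6 1;0.3 -0.29 3 0 0.1 -0.6 1"}}

```text
time: 8.73
tool_pos: [0.578, -0.04, 0.1766]
eef_rot: [[0.461, 0.683, 0.567], [0.789, -0.608, 0.091], [0.406, 0.405, -0.819]]
force: [-0.4, 0.3, -1.7]
grip_width: 0.202
```

```bash
cat > look.py <<'E'
from tgt import *
import pickle,sys
nm=sys.argv[1]
st=ctrl.state(); im=optics.get_image("wrist"); cv2.imwrite(f"pics/{nm}.png",im["color"]); pickle.dump((st,im),open(nm+".pkl","wb"))
print(st["force"],st["ft_torque"],st["tool_pos"],st["qpos"],st["grip_width"]*85,st["time"])
p=np.array(st["tool_pos"]);R=np.array(st["eef_rot"])
tip=p+R@[0,0,.1007]
d=Rt(0).T@(tip-F)*1000; print("tip rel F in (slotx,·,z into) mm",d, "rot rel Rt0",np.degrees(Ro.from_matrix(Rt(0).T@R).as_rotvec()))
c=cv2.resize(im["color"][145:215,280:360],None,fx=9,fy=9,interpolation=cv2.INTER_NEAREST);cv2.imwrite(f"pics/{nm}z.png",c)
E
python3 look.py w7
```

```text
[-0.407  0.314 -1.671] [-0.079  0.412  0.056] [ 0.578 -0.04   0.177] [-0.279  0.315  2.317  1.788  0.252 -1.374] 17.14809804629232 8.7333
tip rel F in (slotx,·,z into) mm [  2.41   -1.537 -14.912] rot rel Rt0 [-0.002  0.017  0.077]
```

View pics/w7z.png

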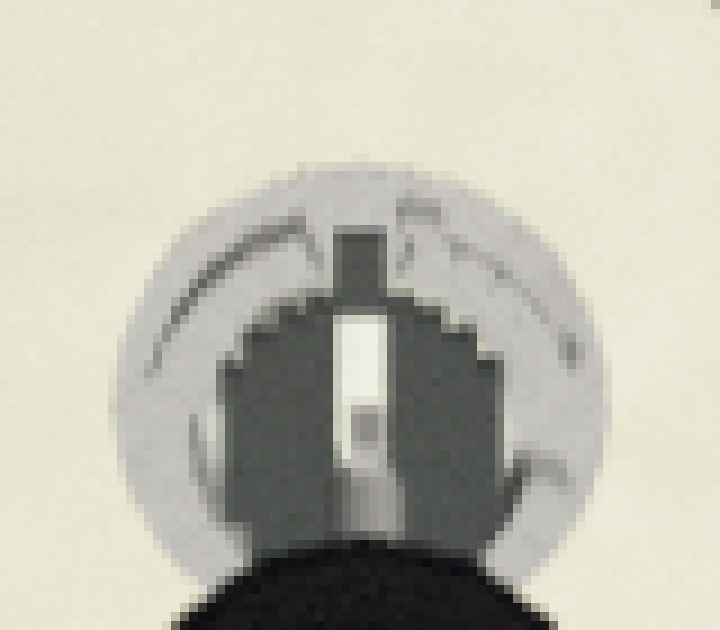

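Run:
```python
from tgt import *
import pickle
st,im=pickle.load(open("w7.pkl","rb"))
I={k:v for k,v in im.items() if k!="T_tool_cam"}; T=np.array(im["T_tool_cam"]); I["attitude"]=T[:3,:3];I["xyz"]=T[:3,3]
a=atz(I,(321.05,189.8),.1007)*1000
for h in (.008,.009,.010):
    z=.1007+h
    L=atz(I,(280+218/9,190),z)*1000;Rr=atz(I,(280+502/9,190),z)*1000
    tp=atz(I,(320.1,145+291/9),z)*1000
    print(h,"diam",(Rr-L)[1],"centre y",(Rr+L)[1]/2-a[1],"centre x", tp[0]-15-(a[0]-6))
```

```text
0.008 diam 28.153143795352065 centre y -0.903372446535265 centre x 0.07791026508925025
0.009 diam 28.26504559434973 centre y -0.9028804282140268 centre x -0.17259249172311097
0.01 diam 28.3769473933474 centre y -0.9023884098927886 centre x -0.42309524853545977
```

{"name": "arm_command", "arguments": {"rows": "0 -0.09 0 0 0 0 1;0 -0.09 0.4 0 0 0 1;0 -0.09 0.8 0 0 0 1;0 -0.09 0.8 0 0 0 1;0 -0.09 0.8 0 0 0 1"}}

```text
time: 9.2
tool_pos: [0.582, -0.0388, 0.1703]
eef_rot: [[0.46, 0.683, 0.567], [0.789, -0.607, 0.091], [0.407, 0.406, -0.818]]
force: [0.2, 0.1, -1.2]
grip_width: 0.202
```

```bash
python3 look.py w8
```

```text
[ 0.219  0.067 -1.216] [-0.043  0.406 -0.017] [ 0.582 -0.039  0.17 ] [-0.273  0.333  2.316  1.864  0.254 -1.448] 17.174512224828778 9.2
tip rel F in (slotx,·,z into) mm [ 2.627 -1.957 -7.289] rot rel Rt0 [-0.061  0.049  0.032]
```

View pics/w8z.png

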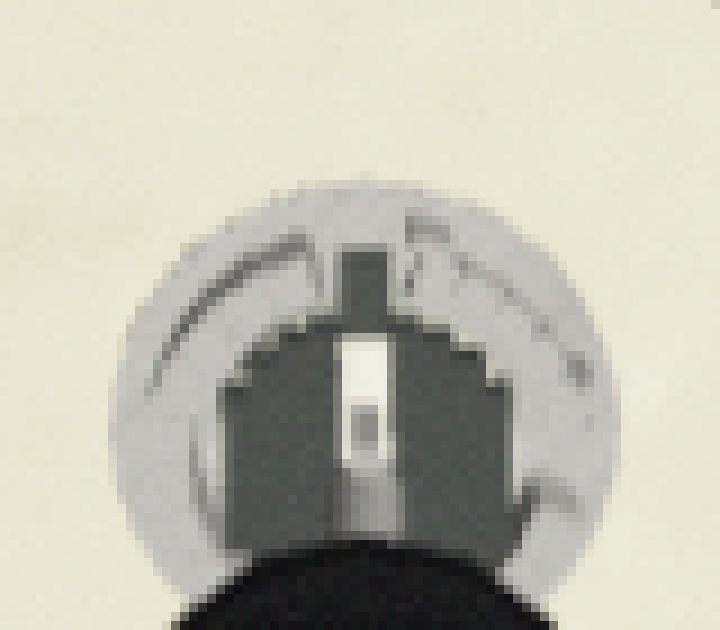

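{"name": "arm_command", "arguments": {"rows": "0 0 0.2 0 0 0 1;0 0 0.4 0 0 0 1;0 0 0.5 0 0 0 1;0 0 0.5 0 0 0 1"}}

```text
time: 9.58
tool_pos: [0.5851, -0.0384, 0.1658]
eef_rot: [[0.46, 0.683, 0.567], [0.79, -0.607, 0.091], [0.406, 0.406, -0.818]]
force: [0.1, 0.5, -0.6]
grip_width: 0.205
```

```bash
python3 look.py w9
```

```text
[ 0.1    0.468 -0.64 ] [-0.068  0.402  0.036] [ 0.585 -0.038  0.166] [-0.27   0.346  2.313  1.906  0.256 -1.489] 17.408013790789884 9.5833
tip rel F in (slotx,·,z into) mm [ 2.595 -1.983 -1.855] rot rel Rt0 [-0.051  0.048  0.02 ]
```

View pics/w9z.png

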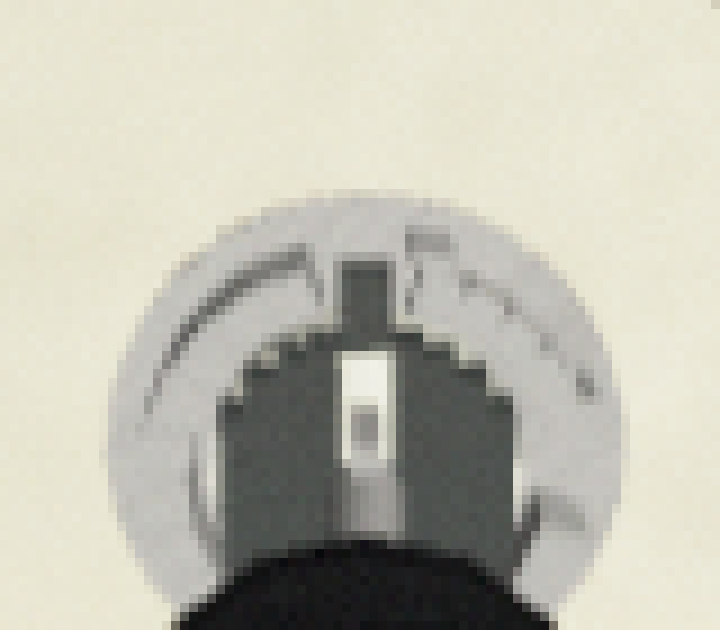

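{"name": "arm_command", "arguments": {"rows": "0 0 0.1 0 0 0 1;0 0 0.2 0 0 0 1;0 0 0.2 0 0 0 1"}}

```text
time: 9.88
tool_pos: [0.5861, -0.0382, 0.1643]
eef_rot: [[0.46, 0.683, 0.567], [0.79, -0.607, 0.091], [0.406, 0.406, -0.818]]
force: [-2.1, -0.3, 2.2]
grip_width: 0.201
```

{"name": "arm_command", "arguments": {"rows": "0 0 0.1 0 0 0 1;0 0 0.2 0 0 0 1;0 0 0.2 0 0 0 1"}}

```text
time: 10.13
tool_pos: [0.5873, -0.038, 0.1626]
eef_rot: [[0.46, 0.683, 0.568], [0.79, -0.607, 0.091], [0.406, 0.406, -0.818]]
force: [-3.5, -0.4, 2.8]
grip_width: 0.198
```

```bash
python3 look.py w10
```

```text
[-3.491 -0.427  2.782] [-0.052  0.362 -0.028] [ 0.587 -0.038  0.163] [-0.268  0.355  2.312  1.937  0.257 -1.519] 16.871619964134286 10.1333
tip rel F in (slotx,·,z into) mm [ 2.678 -1.958  2.035] rot rel Rt0 [-0.059  0.056  0.011]
```

View pics/w10z.png

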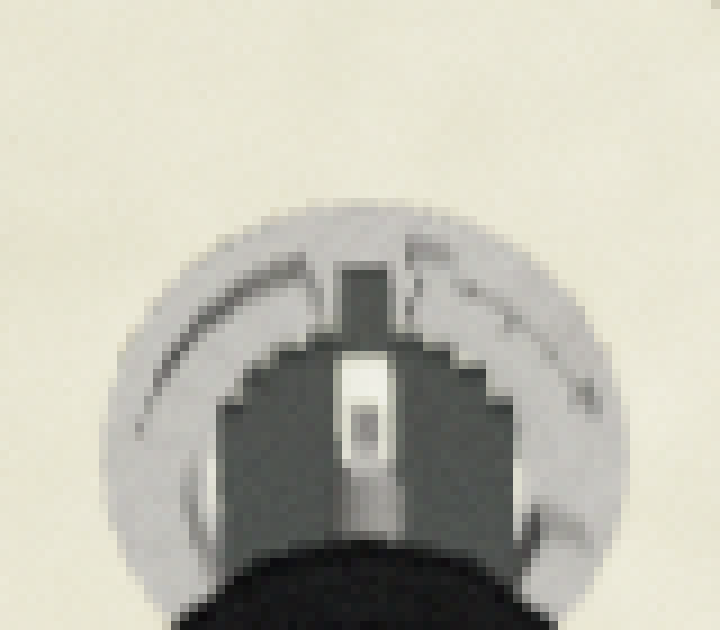

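{"name": "arm_command", "arguments": {"rows": "0 0 0.1 0 0 0 1;0 0 0.2 0 0 0 1;0 0 0.3 0 0 0 1;0 0 0.35 0 0 0 1;0 0 0.35 0 0 0 1;0 0 0.35 0 0 0 1"}}

```text
time: 10.68
tool_pos: [0.5892, -0.0377, 0.1598]
eef_rot: [[0.46, 0.683, 0.568], [0.79, -0.607, 0.091], [0.406, 0.406, -0.818]]
force: [-5.4, -1.4, 6.0]
grip_width: 0.203
```

```bash
python3 look.py w11; python3 -c "
from tgt import *
print(np.array(ctrl.state()['force'])@n)"
```

```text
[-5.407 -1.378  6.023] [0.045 0.464 0.023] [ 0.589 -0.038  0.16 ] [-0.265  0.363  2.31   1.964  0.259 -1.544] 17.28545552685129 10.6833
tip rel F in (slotx,·,z into) mm [ 2.659 -1.94   5.454] rot rel Rt0 [-0.063  0.054  0.016]
9.098337163567951
```

View pics/w11z.png

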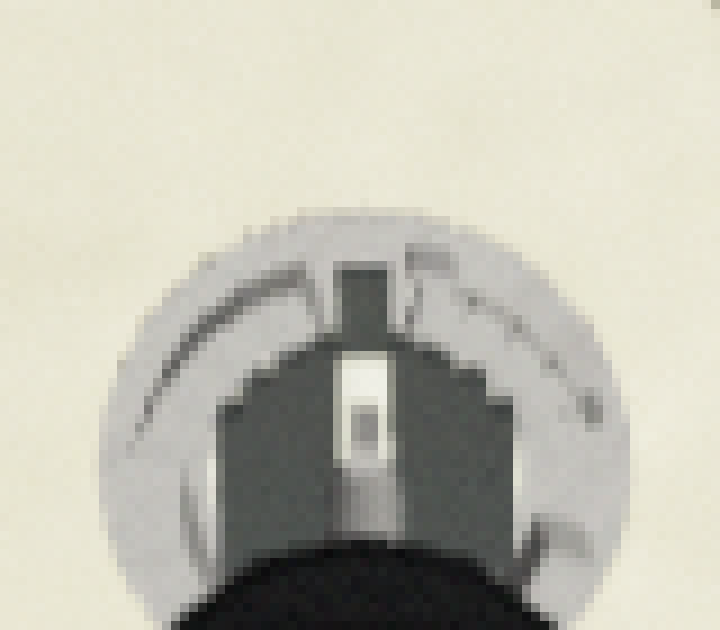

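{"name": "arm_command", "arguments": {"rows": "0 0 0 0 0 5 1;0 0 0 0 0 10 1;0 0 0 0 0 16 1;0 0 0 0 0 22 1;0 0 0 0 0 28 1;0 0 0 0 0 34 1;0 0 0 0 0 40 1;0 0 0 0 0 46 1;0 0 0 0 0 50 1;0 0 0 0 0 50 1"}}

```text
time: 11.57
tool_pos: [0.59, -0.0386, 0.1603]
eef_rot: [[0.819, 0.081, 0.568], [0.037, -0.995, 0.089], [0.573, -0.052, -0.818]]
force: [-2.5, -5.4, 7.4]
grip_width: 0.203
```

```bash
python3 look.py w12; python3 -c "
from tgt import *
s=ctrl.state();print(np.array(s['force'])@n,np.array(s['ft_torque'])@n)"
```

```text
[-2.5   -5.426  7.354] [-1.319 -0.295 -0.892] [ 0.59  -0.039  0.16 ] [-0.266  0.363  2.309  1.964  0.258 -0.666] 17.29456671804798 11.5667
tip rel F in (slotx,·,z into) mm [ 2.4   -0.507  5.361] rot rel Rt0 [-0.144  0.088 50.339]
9.467078437781161 0.04611411603350344
```

View pics/w12z.png

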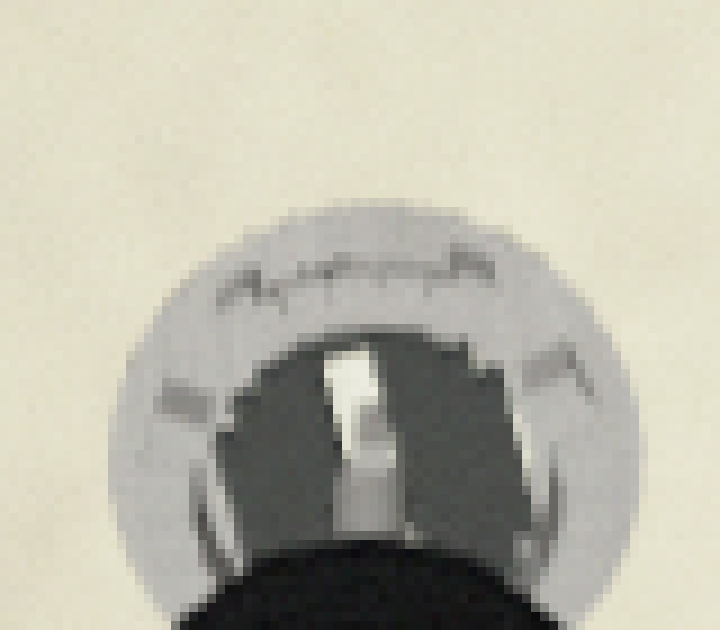

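{"name": "arm_command", "arguments": {"rows": "0 0.05 0 0 0 6 1;0 0.1 0 0 0 12 1;0 0.1 0 0 0 18 1;0 0.1 0 0 0 24 1;0 0.1 0 0 0 30 1;0 0.1 0 0 0 36 1;0 0.1 0 0 0 40 1;0 0.1 0 0 0 44 1;0 0.1 0 0 0 47 1;0 0.1 0 0 0 47 1"}}

```text
time: 12.45
tool_pos: [0.5897, -0.0399, 0.16]
eef_rot: [[0.618, -0.543, 0.568], [-0.702, -0.707, 0.089], [0.353, -0.453, -0.818]]
force: [-5.1, -8.9, 7.0]
grip_width: 0.204
```

```bash
python3 look.py w13; python3 -c "
from tgt import *
s=ctrl.state();print(np.array(s['force'])@n,np.array(s['ft_torque'])@n)"
```

```text
[-5.137 -8.898  7.045] [-1.789  0.132 -1.145] [ 0.59 -0.04  0.16] [-0.269  0.363  2.309  1.96   0.258  0.155] 17.359739350394307 12.45
tip rel F in (slotx,·,z into) mm [ 0.991 -0.069  5.347] rot rel Rt0 [-0.147  0.094 97.277]
8.382611296645361 0.08302426585849118
```

View pics/w13z.png

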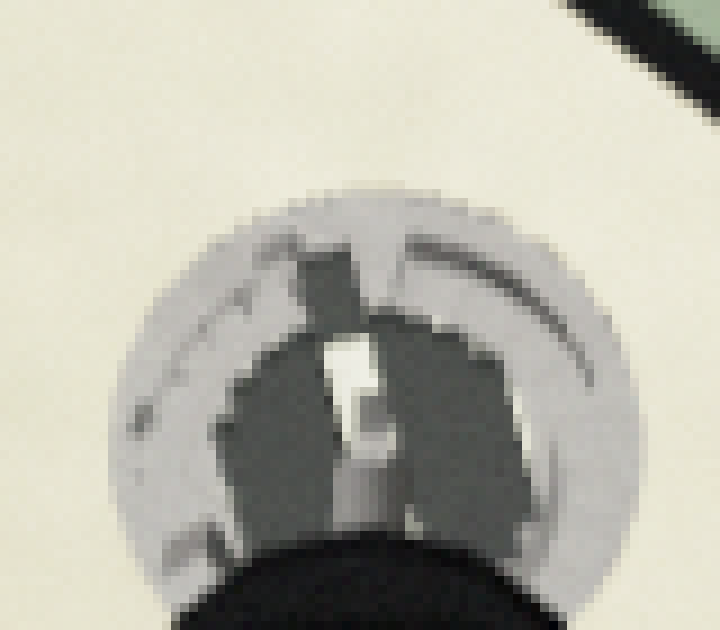

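{"name": "arm_command", "arguments": {"rows": "0.07 0.07 0 0 0 3 1;0.1 0.1 0 0 0 6 1;0.1 0.1 0 0 0 9 1;0.1 0.1 0 0 0 9 1;0.1 0.1 0 0 0 9 1"}}

```text
time: 12.92
tool_pos: [0.5896, -0.0408, 0.1599]
eef_rot: [[0.529, -0.631, 0.568], [-0.802, -0.591, 0.089], [0.279, -0.502, -0.818]]
force: [-5.0, -5.4, 6.6]
grip_width: 0.202
```

```bash
python3 look.py w14; python3 -c "
from tgt import *
s=ctrl.state();print(np.array(s['force'])@n,np.array(s['ft_torque'])@n)"
```

```text
[-4.972 -5.448  6.617] [-1.058  0.212 -0.622] [ 0.59  -0.041  0.16 ] [-0.272  0.364  2.308  1.954  0.26   0.311] 17.199112943997157 12.9167
tip rel F in (slotx,·,z into) mm [0.261 0.341 5.37 ] rot rel Rt0 [ -0.082   0.108 106.06 ]
8.634945760868161 0.06391794642260404
```

View pics/w14z.png

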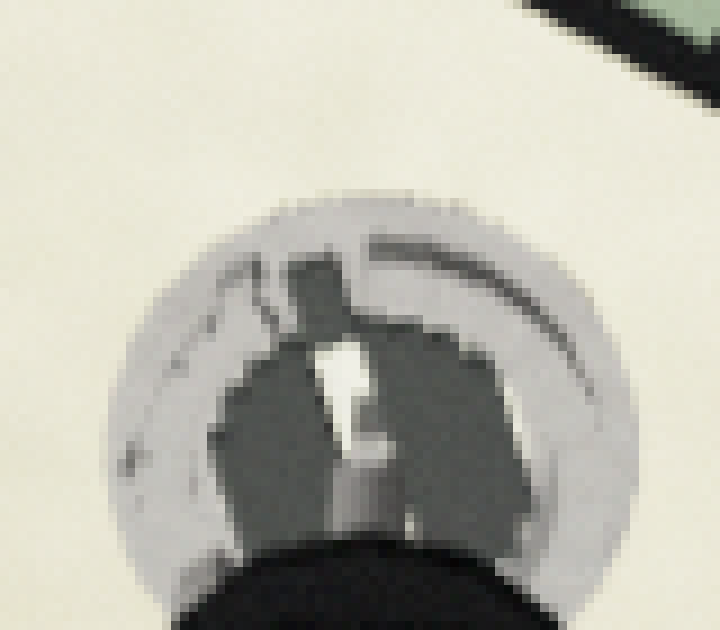

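{"name": "arm_command", "arguments": {"rows": "0 0 0 0 0 3 1;0 0 0 0 0 3 1;0 0 0 0 0 0 1;0 0 0 0 0 -4 1;0 0 -0.2 0 0 -4 1;0 0 -0.5 0 0 -4 1;0 0 -0.8 0 0 -4 1;0 0 -1 0 0 -4 1;0 0 -1.2 0 0 -4 1;0 0 -1.2 0 0 -4 1"}}

```text
time: 13.8
tool_pos: [0.5825, -0.041, 0.1698]
eef_rot: [[0.573, -0.591, 0.568], [-0.758, -0.646, 0.091], [0.313, -0.482, -0.818]]
force: [0.1, -0.3, -1.0]
grip_width: 0.203
```

```bash
python3 look.py w15; python3 -c "
from tgt import *
s=ctrl.state();print(np.array(s['force'])@n,np.array(s['ft_torque'])@n)"
```

```text
[ 0.092 -0.268 -1.001] [-0.041  0.434  0.02 ] [ 0.583 -0.041  0.17 ] [-0.279  0.335  2.314  1.859  0.257  0.331] 17.251985873320233 13.8
tip rel F in (slotx,·,z into) mm [ 1.068 -0.497 -6.797] rot rel Rt0 [  0.033   0.114 102.005]
-0.5787921521395542 0.03853364427316308
```

View pics/w15z.png

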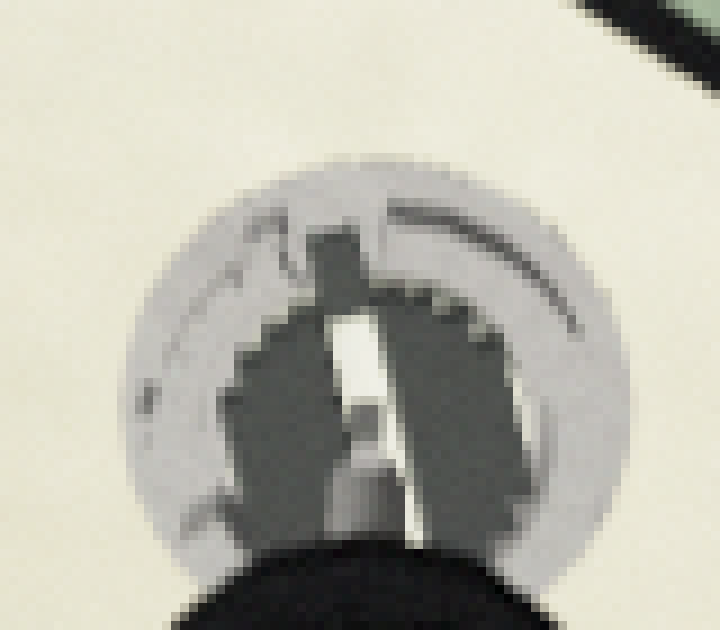

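{"name": "arm_command", "arguments": {"rows": "0 0 -1 0 0 0 1;0 0 -3 0 0 0 1;0 0 -5 0 0 0 1;0 0 -6 0 0 0 1;0 0 -6 0 0 0 1"}}

```text
time: 14.27
tool_pos: [0.5483, -0.0466, 0.2203]
eef_rot: [[0.572, -0.59, 0.569], [-0.757, -0.647, 0.091], [0.315, -0.483, -0.817]]
force: [0.5, -0.1, -0.8]
grip_width: 0.201
```

```bash
python3 look.py w16
python3 - <<'E'
from fk2 import *
import pickle
st=ctrl.state(); q=np.array(st["qpos"]); p0=np.array(st["tool_pos"]);R0=np.array(st["eef_rot"])
T=np.array([.501,-.256,.235]);RT=down(np.radians(-51.6))
rel(T,RT,st); rv=Ro.from_matrix(R0.T@RT).as_rotvec()
for a in np.linspace(0,1,11):
    q,e=ik(p0+a*(T-p0),R0@Ro.from_rotvec(a*rv).as_matrix(),q); print(q,e)
st,im=pickle.load(open("w16.pkl","rb"))
c=cv2.resize(im["color"][100:300,220:420],None,fx=3,fy=3,interpolation=cv2.INTER_CUBIC);cv2.imwrite("pics/w16y.png",c)
E
```

```text
[ 0.518 -0.136 -0.837] [-0.092  0.428 -0.033] [ 0.548 -0.047  0.22 ] [-0.322  0.188  2.33   1.34   0.277  0.831] 17.049490053197385 14.2667
tip rel F in (slotx,·,z into) mm [  1.398   0.209 -68.015] rot rel Rt0 [ -0.011   0.225 101.963]
shift [13.605 15.615 -5.882] rot [-30.099 -18.237   3.605] rows>= 5.16311168462884 4.940881786427603
[-0.321  0.191  2.329  1.348  0.276  0.824] 2.385591724163305e-13
[-0.354  0.185  2.279  0.967  0.316  1.181] 1.2490009027033011e-15
[-0.383  0.187  2.227  0.704  0.381  1.423] 1.5027488975416503e-09
[-0.409  0.194  2.175  0.524  0.456  1.581] 1.2155693118742761e-11
[-0.432  0.207  2.122  0.396  0.534  1.688] 3.302913498259841e-14
[-0.452  0.224  2.068  0.298  0.614  1.764] 1.6653345369377348e-15
[-0.47   0.244  2.014  0.219  0.692  1.821] 8.326672684688674e-16
[-0.486  0.268  1.96   0.154  0.769  1.864] 4.544228882075174e-10
[-0.5    0.295  1.905  0.097  0.845  1.897] 1.4376546481065233e-10
[-0.514  0.324  1.85   0.046  0.919  1.924] 8.547134527914224e-11
[-0.526  0.355  1.795  0.     0.992  1.945] 7.669051388500629e-11
```

View pics/w16y.png

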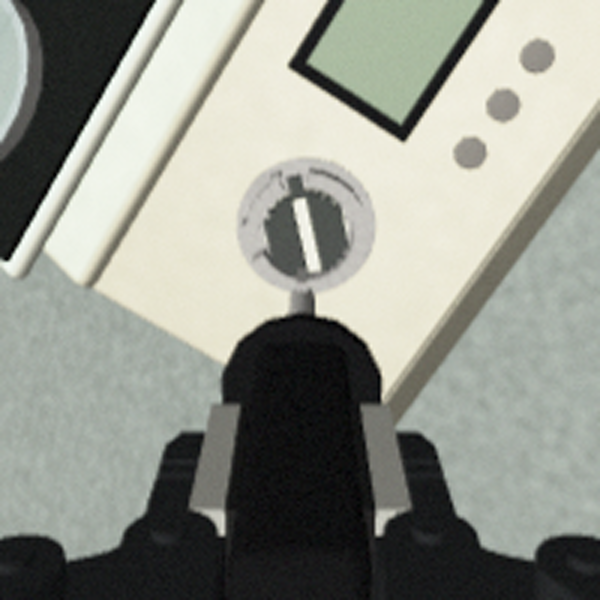

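{"name": "arm_command", "arguments": {"rows": "1.3 1.5 -1 -3 -1.8 0.4 1;2.7 3.1 -2 -6 -3.6 0.7 1;4.1 4.7 -3 -9 -5.5 1.1 1;5.5 6.3 -3.5 -12 -7.3 1.4 1;7 8 -4 -15.5 -9.4 1.9 1;8.5 9.8 -4.6 -19 -11.5 2.3 1;10.2 11.7 -5 -22.6 -13.7 2.7 1;11.9 13.7 -5.5 -26.3 -16 3.2 1;13.6 15.6 -5.9 -30.1 -18.2 3.6 1;13.6 15.6 -5.9 -30.1 -18.2 3.6 1"}}

```text
time: 15.15
tool_pos: [0.5028, -0.2599, 0.233]
eef_rot: [[0.621, -0.784, -0.005], [-0.784, -0.621, 0.001], [-0.004, 0.003, -1.0]]
force: [-1.4, 1.6, -2.1]
grip_width: 0.202
```

```bash
python3 look.py w17
python3 - <<'E'
from mv import *
import pickle
rel([.5005,-.256,.235],down(np.radians(-51.6)))
st,im=pickle.load(open("w17.pkl","rb"))
c=cv2.resize(im["color"][100:300,220:420],None,fx=3,fy=3,interpolation=cv2.INTER_CUBIC);cv2.imwrite("pics/w17y.png",c)
I={k:v for k,v in im.items() if k!="T_tool_cam"}; T=np.array(im["T_tool_cam"]); I["attitude"]=T[:3,:3];I["xyz"]=T[:3,3]
p=np.array(st["tool_pos"]);R=np.array(st["eef_rot"])
print(proj(I,[[.006,0,.1007]]), proj(im,[.5005,-.256,.08],st))
E
```

```text
[-1.448  1.632 -2.093] [ 0.104  0.071 -0.023] [ 0.503 -0.26   0.233] [-0.529  0.364  1.786 -0.002  0.996  1.943] 17.177495403679654 15.15
tip rel F in (slotx,·,z into) mm [-223.978   62.096 -142.086] rot rel Rt0 [ -5.443 -40.289 101.961]
shift [-0.191  0.085 -0.251] rot [-0.011  0.252  0.001] rows>= 0.07824775189235242 0.035219366891078
[[321.363 185.523]] [[320.06  181.032]]
```

View pics/w17y.png

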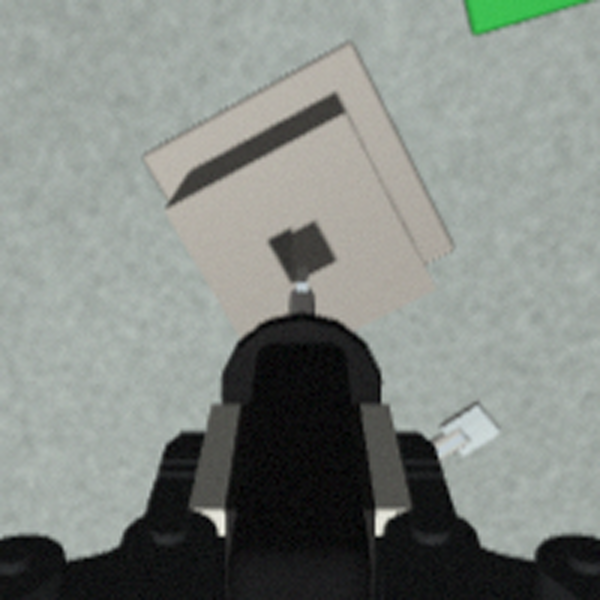

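{"name": "arm_command", "arguments": {"rows": "-0.2 0.1 0 0 0.2 0 1;-0.2 0.1 0 0 0.2 0 1"}}

```text
time: 15.37
tool_pos: [0.4981, -0.253, 0.2331]
eef_rot: [[0.622, -0.783, 0.0], [-0.783, -0.622, 0.0], [-0.0, -0.0, -1.0]]
force: [0.2, 0.3, -0.7]
grip_width: 0.203
```

```bash
python3 -c "
from mv import *
rel([.501,-.2557,.1107],down(np.radians(-51.6)))"
```

```text
shift [ 0.399 -0.054 12.242] rot [-0.021  0.016  0.047] rows>= 2.9373700771505478 0.00744604044261828
```

{"name": "arm_command", "arguments": {"rows": "0.4 -0.05 1 0 0 0 1;0.4 -0.05 3 0 0 0 1;0.4 -0.05 4.3 0 0 0 1;0.4 -0.05 4.3 0 0 0 1;0.4 -0.05 4.3 0 0 0 1"}}

```text
time: 15.78
tool_pos: [0.5012, -0.2569, 0.1907]
eef_rot: [[0.621, -0.783, -0.0], [-0.783, -0.621, -0.001], [0.001, 0.001, -1.0]]
force: [0.1, 0.6, -0.2]
grip_width: 0.205
```

```bash
python3 look.py w18; python3 -c "
from mv import *
rel([.501,-.2557,.1107],down(np.radians(-51.6)))"
```

```text
[ 0.074  0.565 -0.152] [ 0.012 -0.026  0.04 ] [ 0.501 -0.257  0.191] [-0.527  0.406  1.841 -0.002  0.894  1.946] 17.41472525093657 15.7833
tip rel F in (slotx,·,z into) mm [-239.564   42.43  -107.824] rot rel Rt0 [ -5.596 -39.981 101.926]
shift [-0.184 -0.057  8.073] rot [ 0.044 -0.131  0.012] rows>= 1.936424067764599 0.01945506728456851
```

View pics/w18z.png

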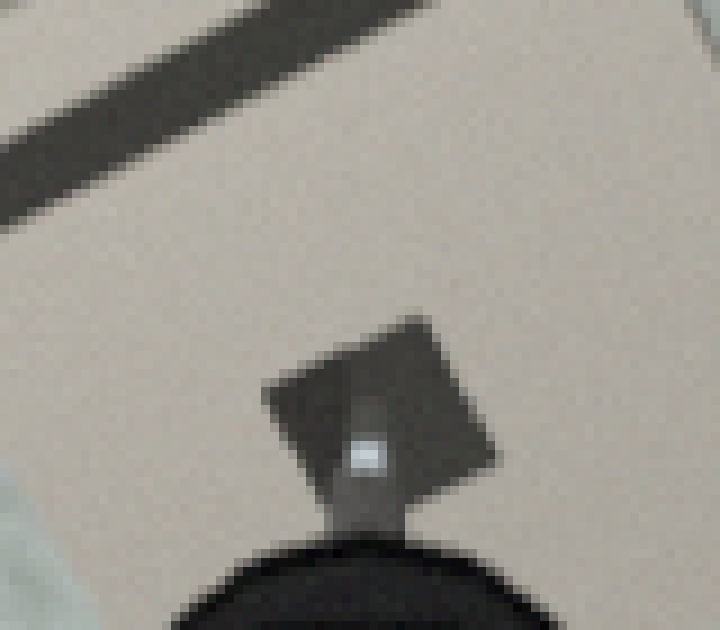

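{"name": "arm_command", "arguments": {"rows": "-0.1 -0.05 1 0 0 0 1;-0.1 -0.05 2 0 0 0 1;-0.1 -0.05 3 0 0 0 1;-0.1 -0.05 4 0 0 0 1;-0.1 -0.05 4 0 0 0 1"}}

```text
time: 16.25
tool_pos: [0.5002, -0.2562, 0.1489]
eef_rot: [[0.621, -0.784, -0.002], [-0.784, -0.621, -0.001], [-0.0, 0.002, -1.0]]
force: [-0.2, 0.2, -2.2]
grip_width: 0.199
```

```bash
python3 -c "
from mv import *
rel([.501,-.2557,.1107],down(np.radians(-51.6)))"
```

```text
shift [ 0.011 -0.103  3.82 ] rot [ 0.133  0.02  -0.029] rows>= 0.9162989475341534 0.019264880424996744
```

{"name": "arm_command", "arguments": {"rows": "0 -0.05 1.2 0 0 0 1;0 -0.05 2.4 0 0 0 1;0 -0.05 3.3 0 0 0 1;0 -0.05 3.7 0 0 0 1;0 -0.05 3.7 0 0 0 1;0 -0.05 3.7 0 0 0 1"}}

```text
time: 16.75
tool_pos: [0.5018, -0.2567, 0.1143]
eef_rot: [[0.621, -0.784, 0.0], [-0.784, -0.621, -0.003], [0.002, 0.001, -1.0]]
force: [1.1, 0.6, -0.6]
grip_width: 0.199
```

```bash
python3 look.py w19
```

```text
[ 1.057  0.562 -0.614] [0.009 0.039 0.011] [ 0.502 -0.257  0.114] [-0.525  0.507  1.905 -0.003  0.728  1.949] 16.881923672534583 16.75
tip rel F in (slotx,·,z into) mm [-270.161   11.891  -44.913] rot rel Rt0 [ -5.689 -39.936 101.961]
```

View pics/w19.png

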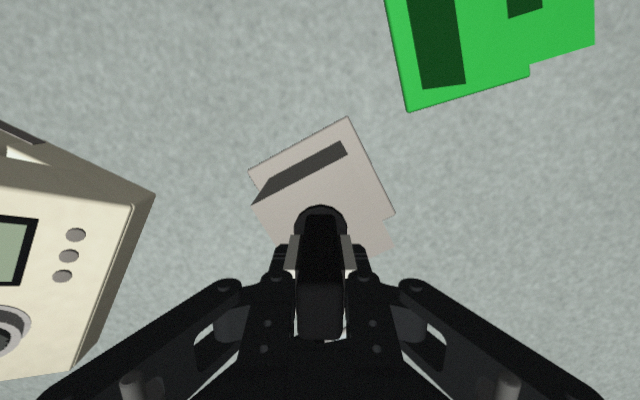

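{"name": "arm_command", "arguments": {"rows": "0 0 0.15 0 0 0 1;0 0 0.3 0 0 0 1;0 0 0.3 0 0 0 1;0 0 0.3 0 0 0 1"}}

```text
time: 17.13
tool_pos: [0.5017, -0.2567, 0.1114]
eef_rot: [[0.621, -0.784, 0.001], [-0.784, -0.621, -0.003], [0.003, 0.001, -1.0]]
force: [0.3, -0.1, -0.9]
grip_width: 0.203
```

{"name": "arm_command", "arguments": {"rows": "0 0 0.1 0 0 0 1;0 0 0.1 0 0 0 1;0 0 0.1 0 0 0 1"}}

```text
time: 17.38
tool_pos: [0.5019, -0.2568, 0.1107]
eef_rot: [[0.621, -0.784, 0.001], [-0.784, -0.621, -0.003], [0.003, 0.001, -1.0]]
force: [-1.2, 0.2, 5.6]
grip_width: 0.204
```

Flange is seated (upward reaction at the same height as at the grasp). Opening the gripper.

{"name": "arm_command", "arguments": {"rows": "0 0 0 0 0 0 2;0 0 0 0 0 0 3;0 0 0 0 0 0 5;0 0 0 0 0 0 7;0 0 0 0 0 0 8.5;0 0 0 0 0 0 8.5;0 0 0 0 0 0 8.5;0 0 0 0 0 0 8.5"}}

```text
time: 18.05
tool_pos: [0.5017, -0.2566, 0.1103]
eef_rot: [[0.621, -0.784, 0.001], [-0.784, -0.621, -0.003], [0.003, 0.001, -1.0]]
force: [-1.1, 0.2, -0.1]
grip_width: 0.995
```

{"name": "arm_command", "arguments": {"rows": "0 0 -1 0 0 0 8.5;0 0 -3 0 0 0 8.5;0 0 -6 0 0 0 8.5;0 0 -9 0 0 0 8.5;0 0 -12 0 0 0 8.5;0 0 -15 0 0 0 8.5;0 0 -18 0 0 0 8.5;0 0 -18 0 0 0 8.5"}}

```text
time: 18.72
tool_pos: [0.5037, -0.2573, 0.2969]
eef_rot: [[0.621, -0.784, 0.008], [-0.784, -0.621, -0.007], [0.01, -0.002, -1.0]]
force: [0.0, -0.3, 1.2]
grip_width: 0.996
```

```bash
python3 look.py w20
python3 - <<'E'
from h import *
im=optics.get_image("top"); cv2.imwrite("pics/top2.png",cv2.resize(im["color"][80:300,150:500],None,fx=2.2,fy=2.2))
im=optics.get_image("scene"); cv2.imwrite("pics/scene2.png",im["color"])
print(ctrl.state()["grip_width"],ctrl.state()["time"])
E
```

```text
[ 0.029 -0.273  1.178] [-0.017  0.    -0.025] [ 0.504 -0.257  0.297] [-0.525  0.294  1.72  -0.002  1.117  1.948] 84.62243274531413 18.7167
tip rel F in (slotx,·,z into) mm [-195.699   88.453 -192.987] rot rel Rt0 [ -5.974 -39.434 101.94 ]
0.9978329853788734 18.8667
```

View pics/w20.png

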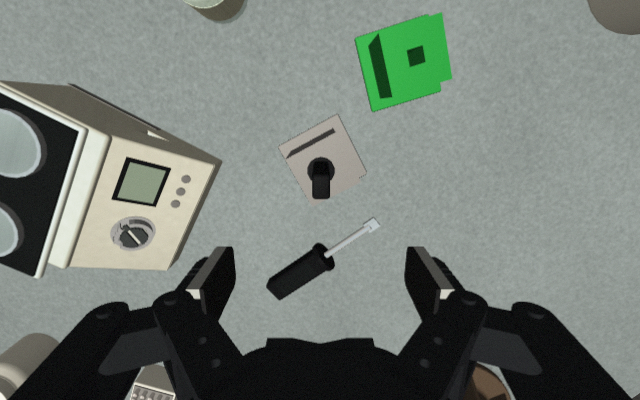

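View pics/scene2.png

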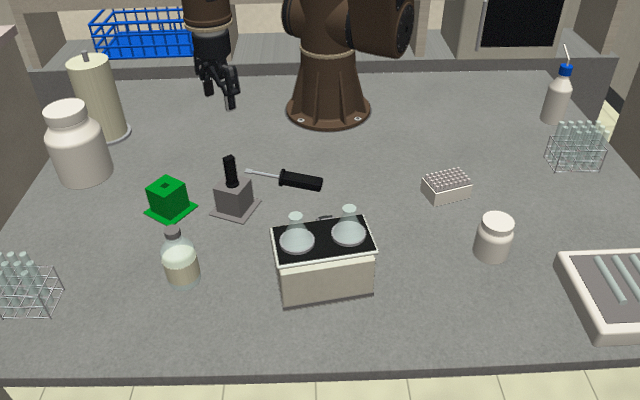

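View pics/top2.png

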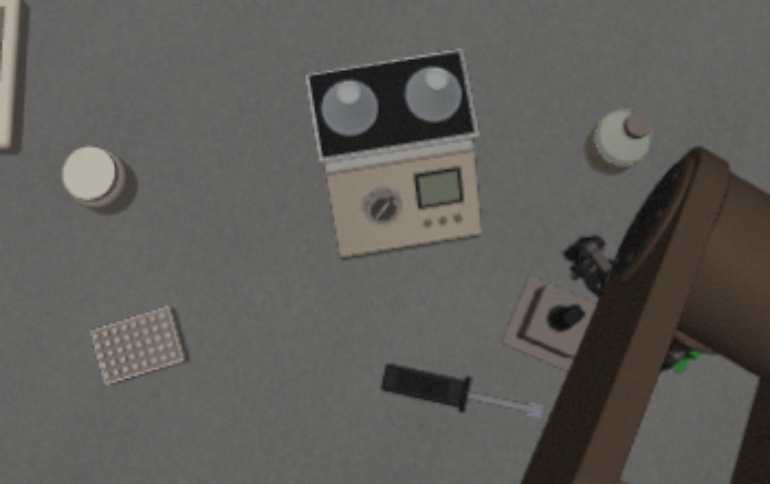

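{"name": "arm_command", "arguments": {"rows": "0 0 0 0 0 0 8.5;0 0 0 0 0 0 8.5;0 0 0 0 0 0 8.5"}}

```text
time: 19.12
tool_pos: [0.5012, -0.2559, 0.2893]
eef_rot: [[0.621, -0.784, -0.001], [-0.784, -0.621, -0.002], [0.001, 0.002, -1.0]]
force: [0.2, -0.9, 1.1]
grip_width: 0.993
```

```bash
python3 -c "
from h import *
print(job.hand_in())"
```

```text
the job is handed in; nothing more can be done
None
```

I released the transport lock, stood the screwdriver back in its stand, let go and handed the job in at about 19 s of the 69 s allowed. The hand-in reports no verdict, so the checks below are my own.

- **Pressing and turning:** I held the screwdriver square to the panel and pushed the screw in about 5.5 mm, with about 9–10 N along its axis. I turned it clockwise until its pin sat in the collar's second gap. Side forces during the turn reached about 9 N, well under the 40 N limit.
- **Screw after release:** In the wrist picture taken after backing out, the slot lies at about 90° from its start. The pin sits in the middle of the gap and the screw looks sprung out. I judged this from pictures only; there was no joint reading to confirm it.
- **Screwdriver in its stand:** The flange seated at the same gripper height as when I picked it up. After I let go, pictures from the wrist, scene and top cameras show the screwdriver standing upright in the grey stand.
- **Rest of the bench:** The tip box, bottle and jar look unmoved in the last pictures, and the gripper ended open and clear of everything. I compared their positions by eye rather than measuring them.

**Unexpected:** the larger look-alike screwdriver was standing in the first pictures and was lying on the bench by my first wrist picture. The gripper never came near it and I felt no contact force, so I think it toppled on its own. It stayed on the bench and I left it there.

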